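# Empty the walnut viewer and register it on the lightbox

## Robot

A 7-joint arm with a two-finger parallel gripper is mounted at the origin on the work surface. World frame = base frame: x ahead of the robot, y to its left, z up, the work surface at z = 0. Lengths are in m, angles in rad, forces in N, time in s.
With the tool pointing down it reaches from about 0.4 to 0.85 m from the base axis. Payload 10.4 kg.
Tool frame: the origin (TCP) lies at the very end of the fingers, on their centre line; the grasp point (between the pads) lies 19 mm behind it (manip.grip_point_offset is the distance from the TCP to the grasp point, in m); z points along the fingers, y is the line along which they close (so a half turn about z gives the same grasp; the last joint's range is limited). The gripper opens to 85 mm and grips with 20 to 120 N. Pads are 22 mm wide; open, the fingers measure 114 mm over their backs; the gripper's body (76 mm by 85 mm) begins 54 mm behind the grasp point. The pads swing forward as they close: fully open they stand 13 mm farther back than shut.
Start: joints at [-1.134, 0.332, -0.065, 1.46, 0.022, 1.35, -0.088], TCP at [0.277, 0.56, 0.231] pointing down, gripper open.
Joint ranges: [-2.6, 2.6], [-0.5, 2.12], [-1.47, 1.34], [0.16, 2.42], [-1.27, 4.41], [0.06, 2.06], [-2.6, 2.6]. Speed limits (rad/s): [2.22, 2.22, 2.79, 2.79, 3.14, 3.14, 3.14].

## Interface

Orientations are given as a unit quaternion [x, y, z, w].
In Python, from workcell import manip gives the robot as it stands. The module is installed in compiled form; this text tells all that it offers.
- The arm moves only by the shell command python3 -m inch 'ROWS' [OPENING] [FORCE]. ROWS is JSON, a list of rows, each a list of 2 entries, a list of its own where there are three numbers: the shift along the tool's x, y, z each as a share of 0.08 m, from -1 to 1, then the turn, a rotation vector about the tool's x, y, z each as a share of 45 degrees, from -1 to 1. A call has exactly 10 rows; each row is the pose to reach, as a shift and turn from the pose commanded when the call began, along the tool's axes at that moment; what a row does not reach only later rows make up. A row lasts 1/10 s, in which the tool goes at most 50 mm and 8.59 degrees, less where a joint would pass 70% of its speed; a pose out of reach is approached as far as the arm can. A call with a number of a shift or a turn outside -1 to 1 is refused whole. A call with a gripper value outside its range is refused whole. OPENING is the opening, from 0 (shut) to 1 (fully open), set as the call begins (- or left out, the last holds). The fingers move at their own pace and stop on an object; FORCE is the grip in N (left out, the last holds). Time passes only in rows, so rows that repeat a pose let the fingers close, or fill a call up. It gives the time, the measured TCP pose, the force, the opening and the grip force at its end, in the units of the state.
- manip.get_obs(): the state, without advancing time (a new reading comes with each control period).
- manip.camera(name): name is "scene" or "side" or "wrist"; returns the picture (480x640x3 uint8, red, green, blue); there is no depth.
- manip.camera_params(name): a dict with "fov_y" (degrees; the focal length in pixels is half the picture's height over the tangent of half this angle, whatever the lens; pixels are square), "cx", "cy" (the principal point, pixels), "k1" (the pictures are not rectified: a ray, as slopes to the right and down, at radius r is drawn at 1 + k1 r^2 times it, then the intrinsics apply), "camera_from_world" (4x4, takes a point from world to camera coordinates); the wrist camera has in their place "T_tool_cam" (4x4, takes a point from camera to tool coordinates, whose origin is the TCP and whose axes are the flange's). Camera axes: x right, y up, looking along -z (the intrinsics and any distortion apply to the point x, -y, -z); pixel columns grow to the right and rows downward; lengths in m; the calibration is good to about 2 mm. A picture is of the moment at which its call begins: read the wrist's pose just before it. camera_params takes no time and is no camera call.
- manip.hand_in(): hands the job in; it is judged then, once.
The state is a dict: "clock": time; "joint_pos": joint angles; "joint_velocities": joint speeds; "tau": joint torques, N m; "position": TCP position; "ee_rot": TCP orientation; "ft_force": force on the tool from outside, world axes, zero at the start; "torque": the same for the moment, N m; "grip_width": opening from 0.0 (shut) to 1.0 (fully open); "grasp_force": force on a finger pad.
Only numpy, scipy, OpenCV 4.12 (cv2) and the standard library are available. Lean on these libraries where they do the work, as an engineer would, in place of code of your own. Each camera call takes 0.05 s, during which the arm holds its last target. There are 200 camera calls.

## Task

Four loose knurled brass nuts are rattling in the hood of the walnut viewer. Lift the viewer by its handle, tip it over the green sorting tray until all four nuts have dropped into the tray, then stand the empty viewer upright on the lightbox, handle pointing away from the short side stop, and press it gently up against both brass stops so that its lens board sits flush along the long far stop and its end sits flush against the side stop; let go of it there. Leave the amber lenses, ruler and jar where they are.

Things in the scene. Friction and masses are not known exactly. Their poses are not given: they have to be found in the camera images.
- viewer: Walnut stereoscope viewer, loose, about 0.3 kg, standing on its lens board with its flared hood open upwards. Origin: centre of its underside; z up out of the mouth; x across; the handle points along -y. Lens board (the foot): 100 mm (x) by 120 mm (y), 12 mm thick, vertical edges. Hood: see viewer_mouth.
- viewer_grip (a point): Where to hold the handle: on its axis, 60 mm above the underside, 120 mm from the viewer's centre along its -y. Pale straight octagonal bar, 22 mm across flats (up, down, sideways and at 45 degrees), from y = -50 to -145 mm, so fingers can take it upright or leaning 45 degrees about its axis; leaning one way gives the wrist range to roll it past 90 degrees the other way. Axes as the viewer's.
- viewer_mouth (a point): Centre of the hood's open mouth, 90 mm above the underside. The hood is 100 mm long in y; its two long walls (+x and -x) lean outwards by 20 degrees, 70 mm apart outside at the board and 126 mm at the rim; walls 6 mm. Nuts slide out over a long wall when the viewer is rolled about its handle well past 90 degrees (about 115 to 120; ordinary friction).
- edge_a (a point): On the viewer's lens board: its +x edge, near the end away from the handle (x = 50, y = 58, z = 6 mm in the viewer's frame).
- edge_b (a point): On the viewer's lens board: its +x edge, near the handle end (x = 50, y = -58, z = 6 mm in the viewer's frame).
- edge_end (a point): On the viewer's lens board: middle of its +y end edge, the end away from the handle (x = 0, y = 60, z = 6 mm in the viewer's frame).
- tray: Green open sorting tray, fixed to the bench, 210 mm (x) by 230 mm (y) outside, 40 mm high, walls and floor 5 mm. Origin: centre of its underside, z up.
- lightbox: Aluminium lightbox with a pale glowing panel, fixed, 210 mm (x) by 250 mm (y), flat top 30 mm above the bench. Origin: centre of its underside. Two fixed brass stop bars, 18 mm high, stand on its top along its +x and +y edges, inner faces at x = 85 mm (far stop) and y = 105 mm (side stop).
- stop_corner (a point): On the lightbox top, where the planes of the stops' inner faces meet (x = 85, y = 105, z = 30 mm in the lightbox's frame). Axes as the lightbox's: +x runs into the far stop, +y into the side stop. Registered, the viewer has the lightbox's yaw and its centre is 50 mm short in x and 60 mm short in y of this point.
- stop_far: Long brass stop bar on the lightbox's far (+x) edge, 190 mm long in y, 10 mm thick, 18 mm high, rigid. Origin: centre of its underside, on the lightbox top. It must not be pressed harder than about 40 N.
- stop_side: Short brass stop bar on the lightbox's +y edge, 130 mm long in x, 10 mm thick, 18 mm high, rigid. Origin: centre of its underside, on the lightbox top. It must not be pressed harder than about 40 N.
- nut0: Knurled brass nut, loose, 23 mm across and 16 mm thick, about 35 g. Origin: its centre; z along its bore. Starts lying flat in the viewer's hood.
- nut1: Knurled brass nut, loose, 23 mm across and 16 mm thick, about 35 g. Origin: its centre; z along its bore. Starts lying flat in the viewer's hood.
- nut2: Knurled brass nut, loose, 23 mm across and 16 mm thick, about 35 g. Origin: its centre; z along its bore. Starts lying flat in the viewer's hood.
- nut3: Knurled brass nut, loose, 23 mm across and 16 mm thick, about 35 g. Origin: its centre; z along its bore. Starts lying flat in the viewer's hood.
- lens_a: Amber lens in a brass rim, 44 mm across, 10 mm high, lying flat. A bystander, to be left alone. Origin: centre of its underside.
- lens_b: Amber lens in a brass rim, 44 mm across, 10 mm high, lying flat. A bystander, to be left alone. Origin: centre of its underside.
- ruler: Steel ruler, 300 x 28 x 4 mm, lying flat, long axis x. A bystander, to be left alone. Origin: centre of its underside.
- jar: Small green glass jar with a brass cap, 56 mm across, 70 mm high. A bystander, to be left alone. Origin: centre of its underside.
Things that resemble listed ones, but are neither listed nor needed, are in the scene too. What is shaped like the viewer but turquoise is not meant.

How it is judged:
By the outcome, as a careful person would: the job done as asked, in the order asked, and still so for the second after the job is handed in, with the robot touching nothing.
It also fails if it takes over 64 s, if anything falls off the work surface, if the arm or the gripper's body presses on something with over 40 N, if the wrist force passes 120 N, or if a joint passes its speed limit or range.

## Working session

There is one attempt and no reset: what is moved stays moved. The work goes in short steps, Python scripts to look and compute and a shell command to move; the robot and the scene stay as the last step left them, time stands still between calls to the robot, and variables do not carry over. Pictures are saved under pics/ and viewed, at most 10 in all, crops included, and the job is handed in when it is done.

```bash
mkdir -p pics
cat > h.py <<'E'
import numpy as np, cv2
from workcell import manip
from scipy.spatial.transform import Rotation as R
def cam(name,obs=None):
    p=manip.camera_params(name); f=240/np.tan(np.radians(p['fov_y']/2))
    if name=='wrist':
        T=np.eye(4);T[:3,:3]=R.from_quat(obs['ee_rot']).as_matrix();T[:3,3]=obs['position']
        W=T@np.array(p['T_tool_cam'])
    else: W=np.linalg.inv(np.array(p['camera_from_world']))
    return p,f,W
def ray(c,uv):
    p,f,W=c; d=np.array([(uv[0]-p['cx'])/f,(uv[1]-p['cy'])/f]); s=d.copy()
    for _ in range(20): s=d/(1+p['k1']*(s@s))
    v=W[:3,:3]@np.array([s[0],-s[1],-1]); return W[:3,3],v
def onplane(c,uv,z):
    o,v=ray(c,uv); return o+v*(z-o[2])/v[2]
def proj(c,P):
    p,f,W=c; q=np.linalg.inv(W)@np.append(P,1); s=np.array([q[0],-q[1]])/-q[2]
    s=s*(1+p['k1']*(s@s)); return s*f+[p['cx'],p['cy']]
def take(n):
    o=manip.get_obs(); im=manip.camera(n); return cam(n,o),im
def save(im,n): cv2.imwrite('pics/'+n,cv2.cvtColor(im,cv2.COLOR_RGB2BGR))
E
python3 - <<'E'
from h import *
for n in('scene','side','wrist'):
    c,im=take(n); save(im,n+'0.png'); np.savez(n+'0.npz',im=im,W=c[2]); print(n,c[0]['fov_y'],c[2].round(3).tolist(),c[0]['k1'])
o=manip.get_obs(); print(o)
E
```

```text
scene 53.987540104480296 [[0.514, -0.555, 0.654, 1.268], [0.858, 0.352, -0.375, -0.448], [-0.022, 0.754, 0.657, 0.85], [0.0, 0.0, 0.0, 1.0]] -0.007039645175089103
side 45.844194411917506 [[-0.487, 0.499, -0.717, -0.608], [-0.873, -0.286, 0.394, 0.617], [-0.009, 0.818, 0.575, 0.964], [0.0, 0.0, 0.0, 1.0]] 0.027283509564394234
wrist 68.56814019019265 [[0.444, -0.849, -0.285, 0.204], [0.896, 0.421, 0.142, 0.598], [-0.001, -0.319, 0.948, 0.373], [0.0, 0.0, 0.0, 1.0]] -0.05644207742122188
{'clock': 0.15, 'joint_pos': array([-1.13360529,  0.3327058 , -0.0646877 ,  1.4607231 ,  0.02157942,
        1.3499038 , -0.08847351]), 'joint_velocities': array([-0.00048257, -0.00132794, -0.00018332, -0.00162359,  0.00057815,
        0.00063978, -0.0001082 ]), 'tau': array([-4.56702373e-04, -6.25823808e+01,  4.83070174e-02, -3.91850460e+01,
        1.62744691e-02,  7.49029045e-03, -4.56890206e-06]), 'position': array([0.27722856, 0.55984452, 0.23072379]), 'ee_rot': array([ 2.27862748e-01,  9.73693121e-01, -5.12269757e-04, -1.05191937e-04]), 'ft_force': array([-0.03491932, -0.43473093,  0.47880156]), 'torque': array([-0.0053516 , -0.05969147, -0.02892726]), 'grasp_force': 0.0, 'grip_width': 0.9994430728091266}
```

View pics/scene0.png

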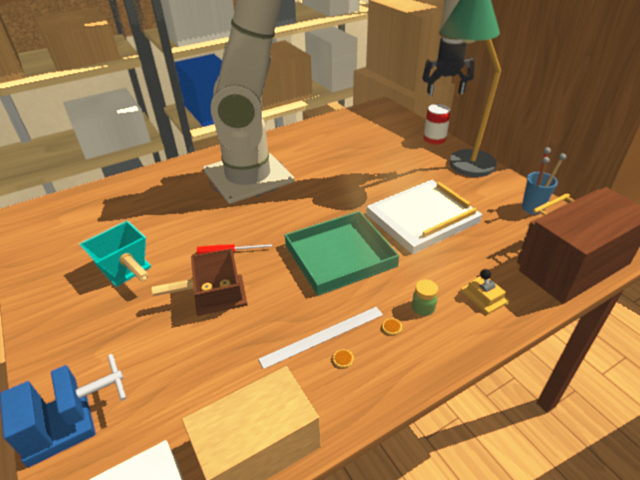

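View pics/side0.png

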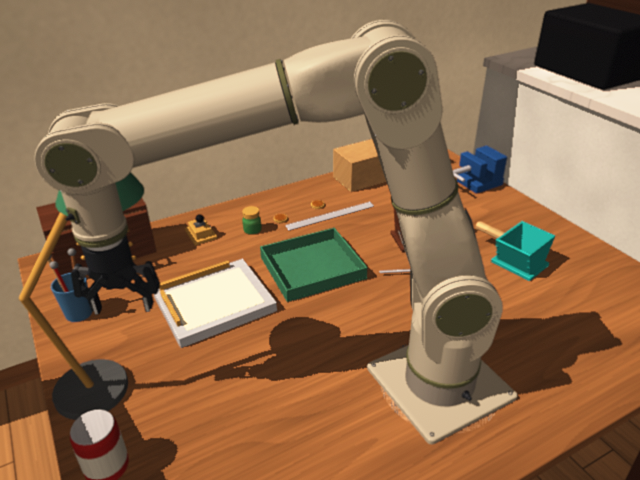

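The scene view shows the walnut viewer at (215,280) with nuts in its hood, its pale handle at (170,288). The tray is at (340,250) and the lightbox at (423,213), with stops at (450,222) and (455,193).
Things that could be taken for the viewer: the turquoise hopper (120,255), the dark walnut box (585,240) and the red screwdriver (235,247). I choose the walnut one at (215,280).

Run:
```python
from h import *
im=np.load('scene0.npz')['im']
a=cv2.resize(im[235:325,145:255],None,fx=5,fy=5,interpolation=cv2.INTER_CUBIC)[:, :]
b=cv2.resize(im[170:260,360:490],None,fx=4.2,fy=4.2,interpolation=cv2.INTER_CUBIC)
save(a,'cv.png'); save(b,'cl.png')
c=cam('scene')
hsv=cv2.cvtColor(im,cv2.COLOR_RGB2HSV)
g=cv2.inRange(hsv,(60,100,30),(85,255,255)); g[:,:270]=0; g[:200]=0;g[:,405:]=0
k=max(cv2.findContours(g,0,2)[0],key=cv2.contourArea); q=cv2.approxPolyDP(k,6,True)[:,0]
for u in q: print('tray',u,onplane(c,u,.04).round(3),onplane(c,u,0).round(3))
w=cv2.inRange(hsv,(0,0,150),(179,70,255)); w[:, :360]=0; w[:170]=0;w[260:]=0;w[:,490:]=0
k=max(cv2.findContours(w,0,2)[0],key=cv2.contourArea); q=cv2.approxPolyDP(k,4,True)[:,0]
for u in q: print('lb',u,onplane(c,u,.03).round(3))
```

```text
tray [343 217] [0.405 0.112 0.04 ] [0.362 0.14  0.   ]
tray [286 235] [ 0.388 -0.057  0.04 ] [ 0.345 -0.038  0.   ]
tray [317 294] [ 0.615 -0.094  0.04 ] [ 0.582 -0.077  0.   ]
tray [366 276] [0.627 0.035 0.04 ] [0.595 0.059 0.   ]
tray [360 270] [0.602 0.034 0.04 ] [0.569 0.058 0.   ]
tray [373 263] [0.599 0.075 0.04 ] [0.566 0.101 0.   ]
lb [481 214] [0.59  0.453 0.03 ]
lb [476 211] [0.573 0.451 0.03 ]
lb [422 238] [0.582 0.247 0.03 ]
lb [424 229] [0.556 0.276 0.03 ]
lb [471 208] [0.555 0.449 0.03 ]
lb [462 210] [0.548 0.421 0.03 ]
lb [433 190] [0.429 0.417 0.03 ]
lb [432 180] [0.386 0.45  0.03 ]
lb [367 206] [0.388 0.205 0.03 ]
lb [412 246] [0.593 0.205 0.03 ]
lb [412 253] [0.614 0.188 0.03 ]
lb [478 222] [0.612 0.42  0.03 ]
```

View pics/cv.png

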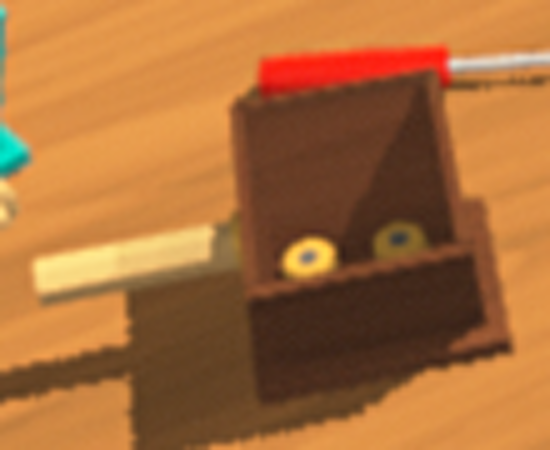

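View pics/cl.png

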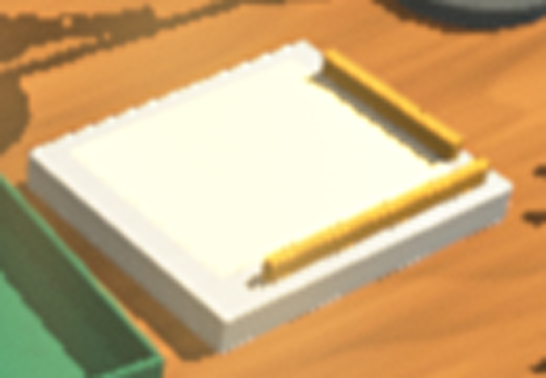

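The viewer crop confirms the choice: walnut hood with nuts and a pale octagonal handle pointing to image left. Its rim corners in the scene are about (192,255), (233,249), (238.6,284) and (195,294). The lightbox crop shows both stops, with the far stop from crop (265,265) to (487,165).

Run:
```python
from h import *
c=cam('scene')
cv=lambda u:(u[0]/5+145-.4,u[1]/5+235-.4)
cl=lambda u:(u[0]/4.2+360-.4,u[1]/4.2+170-.4)
rim=[(235,100),(440,70),(466,245),(250,297)]
P=np.array([onplane(c,cv(u),.09) for u in rim]);print('rim',P.round(4).tolist(),P.mean(0).round(4))
print('sides',[np.linalg.norm(P[i]-P[i-1]).round(3) for i in range(4)])
print('board',[onplane(c,cv(u),.012).round(4).tolist() for u in [(485,200),(511,345)]])
print('handle end top edge mid, z .071',[onplane(c,cv(u),.071).round(4).tolist() for u in [(33,263),(36,288),(212,226),(216,258)]])
for n,u in dict(A=(32,155),B=(307,42),C=(512,187),D=(222,325)).items(): print(n,onplane(c,cl(u),.03).round(4))
print('stop far top', [onplane(c,cl(u),.048).round(4).tolist() for u in [(265,262),(487,160)]])
print('stop side top', [onplane(c,cl(u),.048).round(4).tolist() for u in [(330,52),(460,142)]])
# tray far corner
for u in [(343,217),(286,235),(317,294-4),(397,262)]: print('tray',u,onplane(c,u,.04).round(3))
o=manip.get_obs();print(R.from_quat(o['ee_rot']).as_matrix().round(3))
```

```text
rim [[0.3853, -0.3069, 0.09], [0.4182, -0.2148, 0.09], [0.5338, -0.2505, 0.09], [0.5124, -0.3437, 0.09]] [ 0.4624 -0.279   0.09  ]
sides [np.float64(0.132), np.float64(0.098), np.float64(0.121), np.float64(0.096)]
board [[0.4345, -0.2097, 0.012], [0.5304, -0.238, 0.012]]
handle end top edge mid, z .071 [[0.4201, -0.419, 0.071], [0.4364, -0.4222, 0.071], [0.4411, -0.3412, 0.071], [0.4619, -0.3463, 0.071]]
A [0.3903 0.2044 0.03  ]
B [0.3857 0.4533 0.03  ]
C [0.5913 0.4534 0.03  ]
D [0.5963 0.2032 0.03  ]
stop far top [[0.5791, 0.249, 0.048], [0.5763, 0.4409, 0.048]]
stop side top [[0.4237, 0.4388, 0.048], [0.552, 0.4401, 0.048]]
tray (343, 217) [0.405 0.112 0.04 ]
tray (286, 235) [ 0.388 -0.057  0.04 ]
tray (317, 290) [ 0.604 -0.088  0.04 ]
tray (397, 262) [0.628 0.128 0.04 ]
[[-0.896  0.444 -0.   ]
 [ 0.444  0.896 -0.001]
 [-0.    -0.001 -1.   ]]
```

```bash
cat > log.py <<'E'
from workcell import manip; import json,sys
o=manip.get_obs(); open('log.jsonl','a').write(json.dumps({k:list(map(float,o[k])) for k in('joint_pos','position','ee_rot')})+'\n')
E
python3 log.py
python3 -m inch '[[[-0.07,-0.1,0],[0,0,0]],[[-0.14,-0.2,0],[0,0,0]],[[-0.21,-0.3,0],[0,0,0]],[[-0.28,-0.4,0],[0,0,0]],[[-0.35,-0.5,0],[0,0,0]],[[-0.42,-0.6,0],[0,0,0]],[[-0.49,-0.7,0],[0,0,0]],[[-0.56,-0.8,0],[0,0,0]],[[-0.63,-0.9,0],[0,0,0]],[[-0.7,-1,0],[0,0,0]]]' 0.55
python3 log.py
python3 -m inch '[[[-0.07,-0.1,0],[0,0,0.04]],[[-0.14,-0.2,0],[0.02,0,0.08]],[[-0.21,-0.3,0],[0.04,0,0.12]],[[-0.28,-0.4,0],[0.08,0,0.16]],[[-0.35,-0.5,0],[0.12,0,0.2]],[[-0.42,-0.6,0],[0.15,0,0.24]],[[-0.49,-0.7,0],[0.18,0,0.28]],[[-0.56,-0.8,0],[0.2,0,0.32]],[[-0.63,-0.9,0],[0.25,0,0.36]],[[-0.7,-1,0],[0.3,0,0.4]]]'
python3 log.py
cat > kin.py <<'E'
import numpy as np, json
from scipy.spatial.transform import Rotation as R
from scipy.optimize import least_squares
# zero pose straight up; axes z,y,z,y,z,y,z with signs
def fk(q,p,s):
    d=[p[0],0,p[1],0,p[2],0,p[3]]; T=R.identity(); x=np.zeros(3)
    for i in range(7):
        a='z' if i%2==0 else 'y'
        T=T*R.from_euler(a,s[i]*q[i]); x=x+T.apply([p[4+i//2] if i%2==0 else 0,0,d[i]])
    return x,T
def load(): return [json.loads(l) for l in open('log.jsonl')]
E
python3 - <<'E'
from kin import *; import itertools
D=load(); print([np.round(d['joint_pos'],3).tolist()+np.round(d['position'],3).tolist() for d in D])
best=[]
for s in itertools.product([1,-1],repeat=4):
    sg=[s[0],1,s[1],1,s[2],1,s[3]]
    def f(p,off=None):
        r=[]
        for d in D:
            x,T=fk(d['joint_pos'],p,sg); r+=list(x-d['position'])
        return np.array(r)
    o=least_squares(lambda p:np.r_[f(p),.003*p[4:8]],[.3,.5,.45,.25,0,0,0,0])
    M=[(fk(d['joint_pos'],o.x,sg)[1].inv()*R.from_quat(d['ee_rot'])) for d in D]
    sp=max((M[0].inv()*m).magnitude() for m in M)
    best.append((np.abs(f(o.x)).max(),sp,sg,o.x.round(4).tolist(),M[0].as_rotvec().round(3).tolist()))
for b in sorted(best,key=lambda b:b[0]+b[1])[:4]: print(b)
E
```

```text
clock: 1.15
position: [0.2922, 0.4628, 0.2313]
ee_rot: [0.228, 0.974, 0.0, 0.0]
ft_force: [0.3, -0.3, -0.1]
grip_width: 0.55
grasp_force: 0.0
clock: 2.15
position: [0.3068, 0.3662, 0.2315]
ee_rot: [0.377, 0.919, -0.115, -0.027]
ft_force: [-0.7, -0.7, 0.4]
grip_width: 0.548
grasp_force: 0.0
[[-1.134, 0.333, -0.065, 1.461, 0.022, 1.35, -0.088, 0.277, 0.56, 0.231], [-1.055, 0.163, -0.041, 1.669, 0.007, 1.31, 0.014, 0.292, 0.463, 0.231], [-0.998, 0.188, 0.036, 1.659, -0.009, 1.53, -0.168, 0.307, 0.366, 0.232]]
(np.float64(0.026426987784274714), 3.8090164121728425e-16, [-1, 1, -1, 1, -1, 1, -1], [-4.9714, 1.4517, -1.005, 0.749, 0.2582, -0.2844, -4.3732, -0.1789], [0.0, 0.0, 1.571])
(np.float64(0.0191427499345303), 0.061130797159996766, [-1, 1, -1, 1, 1, 1, -1], [2.676, -0.1117, -0.9692, 0.0997, 2.0793, -0.2275, 2.5911, -0.3163], [0.03, -0.036, 1.561])
(np.float64(0.022626304793572083), 0.19706972104243228, [-1, 1, 1, 1, -1, 1, -1], [-0.5467, 0.5967, -0.1842, 0.4141, 0.3472, -0.0583, -0.5828, -0.191], [-0.032, 0.033, 1.448])
(np.float64(0.02425310482013493), 0.20460338055898927, [-1, 1, 1, 1, 1, 1, -1], [1.0447, 0.2784, 0.0272, 0.2843, 0.5336, -0.0217, 0.813, -0.1752], [0.0, -0.0, 1.439])
```

```bash
cat >> h.py <<'E'
def rel(pos,rot):
    o=manip.get_obs(); A=R.from_quat(o['ee_rot']); 
    print('clock',round(o['clock'],2),'shift',(A.inv().apply(np.array(pos)-o['position'])/.08).round(3),'turn',((A.inv()*rot).as_rotvec()/(np.pi/4)).round(3))
E
python3 -c "
from h import *
o=manip.get_obs();print(R.from_quat(o['ee_rot']).as_matrix().round(3))
# tool down, tool y along (0.96,-.28)
y=np.array([np.cos(np.radians(-16.5)),np.sin(np.radians(-16.5)),0]);z=np.array([0,0,-1.]);r=R.from_matrix(np.c_[np.cross(y,z),y,z]); print(r.as_matrix().round(2))
rel([.40,-.38,.25],r)"
```

```text
[[-0.715  0.686 -0.136]
 [ 0.698  0.69  -0.191]
 [-0.037 -0.231 -0.972]]
[[ 0.28  0.96  0.  ]
 [ 0.96 -0.28  0.  ]
 [ 0.    0.   -1.  ]]
clock 2.15 shift [-7.355 -5.689  1.395] turn [-0.242  0.203  1.369]
```

```bash
python3 -m inch '[[[-0.1,-0.08,0.02],[0,0.04,0.03]],[[-0.2,-0.16,0.04],[0,0.08,0.06]],[[-0.3,-0.24,0.06],[0,0.12,0.09]],[[-0.4,-0.32,0.08],[0,0.16,0.12]],[[-0.5,-0.4,0.1],[0,0.2,0.15]],[[-0.6,-0.48,0.12],[0,0.24,0.18]],[[-0.7,-0.56,0.14],[0,0.28,0.21]],[[-0.8,-0.64,0.16],[0,0.32,0.24]],[[-0.9,-0.72,0.18],[0,0.36,0.27]],[[-1,-0.8,0.2],[0,0.4,0.3]]]'
python3 log.py
python3 -c "
from h import *
y=np.array([np.cos(np.radians(-16.5)),np.sin(np.radians(-16.5)),0]);z=np.array([0,0,-1.]);r=R.from_matrix(np.c_[np.cross(y,z),y,z])
rel([.40,-.38,.25],r)"
cat > fit.py <<'E'
from kin import *
D=load(); S=[-1,1,-1,1,-1,1,-1]
def fk2(q,p):
    # p: 4 z lengths after joints 1,3,5,7 ; xy offsets after every joint 1..6, base xy
    T=R.identity(); x=np.zeros(3); P=np.reshape(p,(7,3))
    for i in range(7):
        T=T*R.from_euler('z' if i%2==0 else 'y',S[i]*q[i]); x=x+T.apply(P[i])
    return x,T*R.from_euler('z',np.pi/2)
p0=np.zeros(21); p0[[2,8,14,20]]=[.3,.5,.45,.25]
w=np.full(21,.02); w[[2,8,14,20]]=.0005; 
w[[5,11,17,0,1]]=.02; w[18]=w[19]=.05
def fit(): return least_squares(lambda p:np.r_[np.ravel([fk2(d['joint_pos'],p)[0]-d['position'] for d in D]),w*(p-p0)],p0).x
if __name__=='__main__':
    x=fit(); print(x.reshape(7,3).round(3)); print(np.abs([fk2(d['joint_pos'],x)[0]-d['position'] for d in D]).max())
E
python3 fit.py; tail -1 log.jsonl
```

```text
clock: 3.15
position: [0.3182, 0.2632, 0.2334]
ee_rot: [0.495, 0.853, -0.056, -0.157]
ft_force: [0.5, -0.6, -0.5]
grip_width: 0.553
grasp_force: 0.0
clock 3.15 shift [-7.351 -3.264 -1.014] turn [-0.419 -0.13   1.019]
[[-0.    -0.011  0.258]
 [ 0.    -0.011 -0.   ]
 [ 0.    -0.011  0.449]
 [-0.    -0.011  0.   ]
 [-0.    -0.     0.49 ]
 [ 0.    -0.     0.   ]
 [ 0.     0.     0.343]]
2.1567663040150675e-05
{"joint_pos": [-0.784893971519629, 0.046008712069421774, 0.1841667621687529, 1.834695035784667, -0.24380320207033943, 1.5057193316644428, -0.034085097444441256], "position": [0.3181612073533081, 0.26315465289599466, 0.23338045669869117], "ee_rot": [0.49455432756596157, 0.852960227518186, -0.05573495530998893, -0.15738005627936957]}
```

```bash
cat > plan.py <<'E'
from fit import *
lo=np.array([-2.6,-.5,-1.47,.16,-1.27,.06,-2.6]);hi=np.array([2.6,2.12,1.34,2.42,4.41,2.06,2.6])
P=fit()
def tool(axis_c,yaw,roll,a,f):
    """axis_c: point on handle axis above viewer centre; degrees"""
    V=R.from_euler('z',yaw,degrees=True)*R.from_euler('y',roll,degrees=True); a=np.radians(a)
    z=V.apply([np.sin(a),0,-np.cos(a)]); y=f*V.apply([np.cos(a),0,np.sin(a)])
    return np.array(axis_c)+V.apply([0,-.12,0])+.019*z, R.from_matrix(np.c_[np.cross(y,z),y,z])
def ik(q,pos,rot,reg=.01):
    m=.03
    def r(x):
        p,T=fk2(x,P); return np.r_[(p-pos)*10,(T.inv()*rot).as_rotvec()*3,reg*(x-q)]
    s=least_squares(r,np.clip(q,lo+m+.001,hi-m-.001),bounds=(lo+m,hi-m)); p,T=fk2(s.x,P)
    return s.x,np.linalg.norm(p-pos),(T.inv()*rot).magnitude()
def track(q,A,B,n):
    """A,B=(axis_c,yaw,roll); interpolate"""
    worst=0;qs=[]
    for t in np.linspace(0,1,n+1)[1:]:
        X=[(1-t)*np.array(u)+t*np.array(v) for u,v in zip(A,B)]
        q,e,w=ik(q,*tool(X[0],X[1],X[2],*LF)); worst=max(worst,e+.2*w); qs.append(q)
    return q,worst,qs
LF=(0,1)
E
cat > search.py <<'E'
import plan; from plan import *
q0=np.array(D[-1]['joint_pos']); res=[]
C=np.array([.465,-.2805]); tr=np.array([.507,.022])
for a in (-45,45):
  for f in (1,-1):
    plan.LF=(a,f)
    G=([*C,.06],-16.5,0)
    H=([*C,.25],-16.5,0)
    q,e,w=ik(q0,*tool(*H,a,f)); 
    for _ in range(3): q,e,w=ik(q,*tool(*H,a,f),reg=.001)
    if e+.2*w>.01: print(a,f,'grasp hover bad',e,w); continue
    qg,wg,_=track(q,H,G,4)
    for yaw in range(-180,180,30):
        t=np.sign(a)*118; ex=R.from_euler('z',yaw,degrees=True).apply([np.sign(t),0,0])[:2]
        T0=([*(tr-.02*ex),.25],yaw,0); T1=([*(tr-.02*ex),.16],yaw,t)
        q1,w1,_=track(q,H,T0,8); q2,w2,qs=track(q1,T0,T1,14)
        q3,w3,_=track(q2,T1,T0,10)
        L=([.52,.36,.2],0,0); q4,w4,_=track(q3,T0,L,8); q5,w5,_=track(q4,L,([.524,.373,.09],0,0),3)
        W=np.round([wg,w1,w2,w3,w4,w5],3); res.append((W.sum(),a,f,yaw,W.tolist(),q2.round(2).tolist()))
for r in sorted(res,key=lambda r:r[0])[:10]: print(r)
E
time python3 search.py
```

```text
-45 1 grasp hover bad 0.007058070009734479 0.034973747294712296
-45 -1 grasp hover bad 0.15880658017790591 0.6622582214608822
45 -1 grasp hover bad 0.030529030462472857 0.19514835482067125
(np.float64(0.002), 45, 1, 120, [0.002, 0.0, 0.0, 0.0, 0.0, 0.0], [-1.53, 1.03, 1.12, 1.88, 0.5, 0.89, 1.11])
(np.float64(0.01), 45, 1, -90, [0.002, 0.008, 0.0, 0.0, 0.0, 0.0], [0.76, 0.47, -0.28, 2.08, -0.92, 1.51, -0.58])
(np.float64(0.019000000000000003), 45, 1, -60, [0.002, 0.017, 0.0, 0.0, 0.0, 0.0], [0.51, 0.68, -0.13, 1.7, -0.6, 1.87, -0.5])
(np.float64(0.027000000000000003), 45, 1, 30, [0.002, 0.0, 0.025, 0.0, 0.0, 0.0], [-0.66, 1.28, 1.08, 1.15, -0.08, 2.03, 1.01])
(np.float64(0.093), 45, 1, -30, [0.002, 0.025, 0.036, 0.018, 0.012, 0.0], [0.7, 0.92, -0.66, 1.4, -0.09, 2.03, -0.62])
(np.float64(0.12200000000000001), 45, 1, 0, [0.002, 0.0, 0.085, 0.035, 0.0, 0.0], [-0.31, 0.92, 0.57, 1.35, -0.09, 2.03, 0.39])
(np.float64(0.27299999999999996), 45, 1, -120, [0.002, 0.0, 0.014, 0.141, 0.116, 0.0], [1.8, 0.96, -1.44, 2.39, -0.59, 0.61, -1.11])
(np.float64(0.45699999999999996), 45, 1, 150, [0.002, 0.242, 0.213, 0.0, 0.0, 0.0], [-1.87, 0.93, 1.24, 2.28, 1.09, 0.45, 0.68])
(np.float64(0.49999999999999994), 45, 1, -180, [0.002, 0.107, 0.199, 0.154, 0.038, 0.0], [-1.67, 0.58, 1.31, 2.23, -1.24, 0.09, -2.57])
(np.float64(0.56), 45, 1, -150, [0.002, 0.001, 0.151, 0.217, 0.189, 0.0], [-1.26, -0.39, 1.31, 2.39, -1.24, 0.43, -1.24])
real	0m6.234s
user	0m6.787s
sys	0m0.036s
```

```bash
cat > s2.py <<'E'
import plan; from plan import *
q0=np.array(D[-1]['joint_pos']); C=np.array([.465,-.2805]); tr=np.array([.507,.022])
plan.LF=(45,1)
G=([*C,.06],-16.5,0); H=([*C,.22],-16.5,0)
q,e,w=ik(q0,*tool(*H,45,1)); q,e,w=ik(q,*tool(*H,45,1),reg=.001); print(q.round(2),e,w)
qg,wg,_=track(q,H,G,4); print('grasp',qg.round(2),wg)
mg=lambda qs:np.round(np.min([np.minimum(x-lo,hi-x) for x in qs]),2)
for rz in (0,40):
  for yaw in range(-100,-35,10):
    ex=R.from_euler('z',yaw,degrees=True).apply([1,0,0])[:2]
    T0=([*(tr-.02*ex),.22],yaw,rz); T1=([*(tr-.02*ex),.16],yaw,118)
    q1,w1,a=track(q,H,T0,8); q2,w2,b=track(q1,T0,T1,14); q3,w3,c=track(q2,T1,T0,10)
    L=([.51,.36,.16],0,0); q4,w4,d=track(q3,T0,L,8); q5,w5,g=track(q4,L,([.524,.373,.09],0,0),3)
    print(rz,yaw,np.round([wg,w1,w2,w3,w4,w5],3),[mg(x) for x in(a,b,c,d,g)],q2.round(2),q5.round(2))
E
python3 s2.py
```

```text
[-0.44 -0.45  1.17  2.23  0.08  0.39  0.5 ] 4.526012690717924e-12 2.365409607814199e-11
grasp [ 1.87  0.47 -1.04  2.24 -1.24  0.09  1.93] 0.0020863739476909247
0 -100 [0.002 0.091 0.065 0.091 0.073 0.   ] [np.float64(0.03), np.float64(0.03), np.float64(0.03), np.float64(0.03), np.float64(0.17)] [ 1.34  0.56 -0.9   2.19 -0.84  1.21 -0.74] [ 0.2   0.38 -1.09  2.24  1.61  0.82 -2.04]
0 -90 [0.002 0.018 0.    0.    0.    0.   ] [np.float64(0.03), np.float64(0.17), np.float64(0.05), np.float64(0.14), np.float64(0.17)] [ 0.88  0.49 -0.41  2.08 -0.87  1.48 -0.61] [ 0.1   0.32 -0.97  2.25  1.57  0.77 -2.05]
0 -80 [0.002 0.02  0.    0.    0.    0.   ] [np.float64(0.03), np.float64(0.3), np.float64(0.22), np.float64(0.15), np.float64(0.17)] [ 0.91  0.58 -0.49  1.94 -0.71  1.56 -0.66] [ 0.16  0.35 -1.04  2.25  1.59  0.8  -2.04]
0 -70 [0.002 0.024 0.    0.    0.    0.   ] [np.float64(0.03), np.float64(0.15), np.float64(0.03), np.float64(0.03), np.float64(0.17)] [ 0.97  0.71 -0.63  1.81 -0.52  1.65 -0.74] [ 0.27  0.42 -1.17  2.24  1.63  0.87 -2.03]
0 -60 [0.002 0.025 0.    0.    0.    0.   ] [np.
[... 1487 characters left out ...]
0.48  2.27  1.49  0.63 -2.06]
40 -60 [0.002 0.    0.    0.    0.    0.   ] [np.float64(0.13), np.float64(0.12), np.float64(0.2), np.float64(0.15), np.float64(0.15)] [ 0.27  0.68  0.19  1.71 -0.7   1.94 -0.37] [-0.39  0.2  -0.45  2.27  1.48  0.63 -2.06]
40 -50 [0.002 0.    0.    0.    0.    0.   ] [np.float64(0.13), np.float64(0.03), np.float64(0.11), np.float64(0.15), np.float64(0.15)] [ 0.24  0.75  0.17  1.59 -0.59  2.03 -0.32] [-0.39  0.2  -0.45  2.27  1.48  0.63 -2.06]
40 -40 [0.002 0.    0.    0.    0.    0.   ] [np.float64(0.12), np.float64(0.03), np.float64(0.11), np.float64(0.03), np.float64(0.17)] [ 0.63  0.86 -0.47  1.44 -0.27  2.03 -0.58] [ 0.25  0.41 -1.15  2.24  1.62  0.86 -2.03]
```

```bash
cat > s3.py <<'E'
from plan import *
rng=np.random.default_rng(0); mid=(lo+hi)/2; C=[.465,-.2805]; tr=np.array([.507,.022])
def best(pos,rot,n=12):
    b=(-1,None)
    for _ in range(n):
        q,e,w=ik(rng.uniform(lo,hi),pos,rot,.0001)
        for _ in range(2):
            if e+.2*w<.005: q,e,w=ik(.6*q+.4*mid,pos,rot,.02)
        if e+.2*w<.004:
            m=np.minimum(q-lo,hi-q).min()
            if m>b[0]: b=(m,q.round(2).tolist())
    return b
for a in(-45,0,45):
  for f in(1,-1):
    print(a,f,'grasp',best(*tool([*C,.06],-16.5,0,a,f)),'place',best(*tool([.524,.373,.09],0,0,a,f)))
    for t in(-118,118):
      if abs(a-t)>120: continue
      o=[]
      for yaw in range(-180,180,30):
        ex=R.from_euler('z',yaw,degrees=True).apply([np.sign(t),0,0])[:2]
        o.append((yaw,round(best(*tool([*(tr-.02*ex),.17],yaw,t,a,f),8)[0],2)))
      print('   dump',t,[x for x in o if x[1]>.03])
E
time python3 s3.py
```

```text
-45 1 grasp (np.float64(0.21581494686223568), [0.57, 0.95, -0.02, 1.11, 0.21, 1.84, 0.24]) place (np.float64(0.21444292013193733), [-0.29, 0.91, -0.16, 1.11, -0.18, 1.85, -0.42])
   dump -118 [(-120, np.float64(0.07)), (60, np.float64(0.18)), (120, np.float64(0.35))]
-45 -1 grasp (np.float64(0.03000000192781105), [0.18, 1.07, 0.72, 1.15, -0.25, 1.82, -2.57]) place (np.float64(0.12919185700985958), [0.13, 1.17, -1.08, 1.08, 0.41, 1.93, 2.31])
   dump -118 [(-90, np.float64(0.3)), (30, np.float64(0.09)), (60, np.float64(0.33)), (90, np.float64(0.54)), (120, np.float64(0.35))]
0 1 grasp (np.float64(0.6811058567332211), [1.14, 0.5, -0.59, 1.74, 0.32, 1.01, 0.15]) place (np.float64(0.6987528435312846), [0.09, 0.5, -0.77, 1.72, 0.38, 1.08, -0.8])
   dump -118 [(-90, np.float64(0.23)), (0, np.float64(0.05)), (30, np.float64(0.05)), (120, np.float64(0.08))]
   dump 118 [(-180, np.float64(0.06)), (-120, np.float64(0.17)), (-90, np.float64(0.48)), (120, np.float64(0.27)), (150, np.float64(0.21))]
0 -1 grasp (np.float64(0.07324252474345627), [0.2, 0.47, 0.58, 1.79, -0.31, 0.97, -2.53]) place (n
[... 314 characters left out ...]
(0.29))]
45 1 grasp (np.float64(0.030000000000008464), [-0.24, 0.77, 1.31, 2.33, 4.31, 1.07, 2.05]) place (np.float64(0.17682221407148369), [0.22, 0.39, -1.11, 2.24, 1.61, 0.84, -2.03])
   dump 118 [(-90, np.float64(0.37)), (-60, np.float64(0.3)), (90, np.float64(0.33)), (120, np.float64(0.57)), (150, np.float64(0.22))]
45 -1 grasp (np.float64(0.06810507082298134), [-0.21, 0.68, 1.26, 2.33, 4.34, 0.99, -1.06]) place (np.float64(0.17408413322132343), [0.12, 0.33, -1.0, 2.25, 1.58, 0.78, 1.1])
   dump 118 [(-90, np.float64(0.13)), (-60, np.float64(0.27)), (60, np.float64(0.19)), (90, np.float64(0.32)), (120, np.float64(0.19)), (150, np.float64(0.13))]
real	1m54.619s
user	1m53.434s
sys	0m0.028s
```

```bash
sed -e "s/(45,1)/(-45,1)/; s/,45,1)/,-45,1)/g; s/range(-100,-35,10)/range(40,125,10)/; s/(0,40)/(0,-40)/; s/,118)/,-118)/; s/apply(\[1,0,0\])/apply([-1,0,0])/; s/np.array(D\[-1\]\['joint_pos'\])/np.array([.5,.8,0,1.3,.1,1.6,.2])/" s2.py > s4.py; python3 s4.py
```

```text
[ 0.23  0.88  0.65  1.06 -0.1   2.03  0.57] 0.0007503522183350122 0.0037312410266723355
grasp [ 0.24  1.03  0.6   1.14 -0.17  1.81  0.51] 3.321168811007016e-07
0 40 [0. 0. 0. 0. 0. 0.] [np.float64(0.06), np.float64(0.03), np.float64(0.03), np.float64(0.03), np.float64(0.14)] [ 1.48  0.74 -1.09  2.12 -1.24  0.61  2.42] [-0.48  0.91  0.19  1.13 -0.38  1.87 -0.28]
0 50 [0.    0.    0.    0.    0.001 0.   ] [np.float64(0.06), np.float64(0.03), np.float64(0.09), np.float64(0.03), np.float64(0.14)] [ 1.16  0.63 -0.76  2.   -1.24  0.9   2.38] [-0.52  0.92  0.24  1.13 -0.42  1.88 -0.25]
0 60 [0.    0.    0.    0.    0.002 0.   ] [np.float64(0.07), np.float64(0.03), np.float64(0.17), np.float64(0.03), np.float64(0.13)] [ 0.84  0.61 -0.43  1.88 -1.24  1.13  2.37] [-0.54  0.92  0.28  1.13 -0.43  1.88 -0.24]
0 70 [0.    0.    0.    0.    0.002 0.   ] [np.float64(0.07), np.float64(0.03), np.float64(0.16), np.float64(0.03), np.float64(0.15)] [ 0.56  0.64 -0.15  1.76 -1.24  1.35  2.37] [-0.47  0.91  0.16  1.13 -0.37  1.87 -0.29]
0 80 [0.    0.    0.    0.    0.003 0.   ] [np.float64(0.08), np.float
[... 2192 characters left out ...]
 0.78 -0.09  1.52 -1.08  1.58  2.33] [-0.54  0.92  0.29  1.13 -0.44  1.88 -0.23]
-40 100 [0. 0. 0. 0. 0. 0.] [np.float64(0.17), np.float64(0.28), np.float64(0.32), np.float64(0.1), np.float64(0.13)] [ 0.36  0.84 -0.11  1.4  -0.99  1.68  2.32] [-0.54  0.92  0.29  1.13 -0.44  1.88 -0.24]
-40 110 [0. 0. 0. 0. 0. 0.] [np.float64(0.17), np.float64(0.28), np.float64(0.31), np.float64(0.11), np.float64(0.13)] [ 0.3   0.9  -0.13  1.29 -0.91  1.78  2.32] [-0.54  0.92  0.28  1.13 -0.44  1.88 -0.24]
-40 120 [0. 0. 0. 0. 0. 0.] [np.float64(0.18), np.float64(0.17), np.float64(0.24), np.float64(0.11), np.float64(0.13)] [ 0.24  0.95 -0.14  1.2  -0.83  1.89  2.33] [-0.54  0.92  0.28  1.13 -0.44  1.88 -0.24]
```

```bash
cat >> h.py <<'E'
def tool(axis_c,yaw,roll,a=-45,f=1):
    V=R.from_euler('z',yaw,degrees=True)*R.from_euler('y',roll,degrees=True); a=np.radians(a)
    z=V.apply([np.sin(a),0,-np.cos(a)]); y=f*V.apply([np.cos(a),0,np.sin(a)])
    return np.array(axis_c)+V.apply([0,-.12,0])+.019*z, R.from_matrix(np.c_[np.cross(y,z),y,z])
def back(pr,d): return pr[0]-d*pr[1].as_matrix()[:,2],pr[1]
E
python3 -c "
from h import *
p=back(tool([.465,-.2805,.06],-16.5,0),.10); print(p[0]); rel(*p)"
```

```text
[ 0.48583518 -0.41182553  0.11727565]
clock 3.15 shift [-8.543 -2.162  0.181] turn [0.526 0.27  0.994]
```

```bash
python3 -m inch '[[[-0.1,-0.03,-0.02],[0.05,0.03,0.05]],[[-0.2,-0.06,-0.04],[0.1,0.06,0.1]],[[-0.3,-0.09,-0.06],[0.15,0.09,0.15]],[[-0.4,-0.12,-0.08],[0.2,0.12,0.2]],[[-0.5,-0.15,-0.1],[0.25,0.15,0.25]],[[-0.6,-0.18,-0.12],[0.3,0.18,0.3]],[[-0.7,-0.21,-0.14],[0.35,0.2,0.35]],[[-0.8,-0.24,-0.16],[0.4,0.22,0.4]],[[-0.9,-0.27,-0.18],[0.45,0.25,0.45]],[[-1,-0.3,-0.2],[0.5,0.27,0.5]]]'
python3 log.py; python3 fit.py | tail -1
python3 -c "
from h import *
p=back(tool([.465,-.2805,.06],-16.5,0),.20); print(p[0]); rel(*p)"
```

```text
clock: 4.15
position: [0.3408, 0.1814, 0.2376]
ee_rot: [0.614, 0.692, -0.198, -0.324]
ft_force: [-0.7, 0.2, 0.6]
grip_width: 0.55
grasp_force: 0.0
2.5516058608593406e-05
[ 0.55363398 -0.43190845  0.18798633]
clock 4.15 shift [-7.721  1.04  -2.354] turn [-0.007  0.099  0.479]
```

```bash
python3 -m inch '[[[-0.1,0.02,-0.03],[0,0.01,0.05]],[[-0.2,0.04,-0.06],[0,0.02,0.1]],[[-0.3,0.06,-0.09],[0,0.03,0.15]],[[-0.4,0.08,-0.12],[0,0.04,0.2]],[[-0.5,0.1,-0.15],[0,0.05,0.25]],[[-0.6,0.12,-0.18],[0,0.06,0.3]],[[-0.7,0.14,-0.21],[0,0.07,0.35]],[[-0.8,0.15,-0.24],[0,0.08,0.4]],[[-0.9,0.16,-0.27],[0,0.09,0.45]],[[-1,0.17,-0.3],[0,0.1,0.48]]]'
python3 log.py; python3 fit.py | tail -1
python3 -c "
from h import *
p=back(tool([.465,-.2805,.06],-16.5,0),.20); print(p[0]); rel(*p);print(manip.get_obs()['joint_pos'].round(2))"
```

```text
clock: 5.15
position: [0.3703, 0.1026, 0.2291]
ee_rot: [0.74, 0.552, -0.231, -0.307]
ft_force: [0.6, -0.4, -0.5]
grip_width: 0.549
grasp_force: 0.0
2.2263224689372807e-05
[ 0.55363398 -0.43190845  0.18798633]
clock 5.15 shift [-5.755  3.258 -2.533] turn [-0.004  0.002 -0.002]
[-0.5   0.38  0.46  1.67 -0.39  1.9  -0.27]
```

Six equal steps of (-0.96, 0.54, -0.42); I'll make four, then look.

```bash
python3 -m inch '[[[-0.1,0.05,-0.04],[0,0,0]],[[-0.2,0.1,-0.08],[0,0,0]],[[-0.3,0.16,-0.12],[0,0,0]],[[-0.4,0.22,-0.17],[0,0,0]],[[-0.5,0.28,-0.21],[0,0,0]],[[-0.6,0.33,-0.26],[0,0,0]],[[-0.7,0.39,-0.3],[0,0,0]],[[-0.8,0.44,-0.34],[0,0,0]],[[-0.88,0.49,-0.38],[0,0,0]],[[-0.96,0.54,-0.42],[0,0,0]]]'
python3 -m inch '[[[-0.1,0.05,-0.04],[0,0,0]],[[-0.2,0.1,-0.08],[0,0,0]],[[-0.3,0.16,-0.12],[0,0,0]],[[-0.4,0.22,-0.17],[0,0,0]],[[-0.5,0.28,-0.21],[0,0,0]],[[-0.6,0.33,-0.26],[0,0,0]],[[-0.7,0.39,-0.3],[0,0,0]],[[-0.8,0.44,-0.34],[0,0,0]],[[-0.88,0.49,-0.38],[0,0,0]],[[-0.96,0.54,-0.42],[0,0,0]]]'
python3 -m inch '[[[-0.1,0.05,-0.04],[0,0,0]],[[-0.2,0.1,-0.08],[0,0,0]],[[-0.3,0.16,-0.12],[0,0,0]],[[-0.4,0.22,-0.17],[0,0,0]],[[-0.5,0.28,-0.21],[0,0,0]],[[-0.6,0.33,-0.26],[0,0,0]],[[-0.7,0.39,-0.3],[0,0,0]],[[-0.8,0.44,-0.34],[0,0,0]],[[-0.88,0.49,-0.38],[0,0,0]],[[-0.96,0.54,-0.42],[0,0,0]]]'
python3 -m inch '[[[-0.1,0.05,-0.04],[0,0,0]],[[-0.2,0.1,-0.08],[0,0,0]],[[-0.3,0.16,-0.12],[0,0,0]],[[-0.4,0.22,-0.17],[0,0,0]],[[-0.5,0.28,-0.21],[0,0,0]],[[-0.6,0.33,-0.26],[0,0,0]],[[-0.7,0.39,-0.3],[0,0,0]],[[-0.8,0.44,-0.34],[0,0,0]],[[-0.88,0.49,-0.38],[0,0,0]],[[-0.96,0.54,-0.42],[0,0,0]]]'
python3 log.py; python3 fit.py | tail -1
python3 -c "
from h import *
c,im=take('wrist'); save(im,'w1.png'); np.savez('w1.npz',im=im,W=c[2])
p=back(tool([.465,-.2805,.06],-16.5,0),.20); rel(*p);print(manip.get_obs()['joint_pos'].round(2))
for P in ([.431,-.3955,.071],[.4255,-.419,.06],[.465,-.2805,.09]): print(proj(c,P).round(0))"
```

```text
clock: 6.15
position: [0.4009, 0.0137, 0.2221]
ee_rot: [0.739, 0.553, -0.231, -0.307]
ft_force: [0.0, -0.9, -0.8]
grip_width: 0.551
grasp_force: 0.0
clock: 7.15
position: [0.4313, -0.0753, 0.2152]
ee_rot: [0.739, 0.553, -0.231, -0.307]
ft_force: [0.1, -1.5, -0.5]
grip_width: 0.548
grasp_force: 0.0
clock: 8.15
position: [0.4618, -0.1643, 0.2083]
ee_rot: [0.739, 0.553, -0.231, -0.307]
ft_force: [0.7, 0.0, -0.0]
grip_width: 0.552
grasp_force: 0.0
clock: 9.15
position: [0.4884, -0.2525, 0.1975]
ee_rot: [0.74, 0.554, -0.229, -0.305]
ft_force: [-0.8, 0.4, -0.7]
grip_width: 0.551
grasp_force: 0.0
2.3072004078888986e-05
clock 9.2 shift [-1.911  1.085 -0.914] turn [0.004 0.004 0.001]
[ 0.15  0.81  0.38  1.09 -0.11  2.06  0.24]
[411. 413.]
[416. 427.]
[412. 298.]
```

View pics/w1.png

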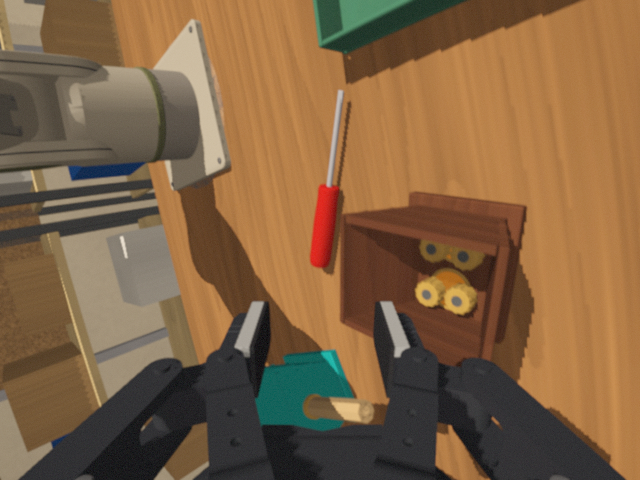

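The wrist view shows the hood with all the nuts: rim corners at about (344,216), (508,248), (488,360) and (341,322), board corners at (412,193) and (525,207). The turquoise decoy is at bottom left.

```bash
python3 -c "
from h import *
z=np.load('w1.npz'); p,f,_=cam('wrist',manip.get_obs()); c=(p,f,z['W'])
P=np.array([onplane(c,u,.09) for u in [(344,216),(508,248),(488,362),(341,322)]]);print(P.round(3).tolist(),P.mean(0),[np.linalg.norm(P[i]-P[i-1]).round(3) for i in range(4)])
B=np.array([onplane(c,u,.012) for u in [(412,193),(525,207)]]);print(B.round(3).tolist())
p=back(tool([.465,-.2805,.06],-16.5,0),.12); print(p[0]);rel(*p)"
```

```text
[[0.415, -0.214, 0.09], [0.536, -0.247, 0.09], [0.514, -0.321, 0.09], [0.386, -0.308, 0.09]] [ 0.4626985  -0.27258211  0.09      ] [np.float64(0.098), np.float64(0.125), np.float64(0.078), np.float64(0.129)]
[[0.432, -0.208, 0.012], [0.525, -0.233, 0.012]]
[ 0.49939494 -0.41584211  0.13141778]
clock 9.2 shift [-1.908  1.082  0.086] turn [0.004 0.004 0.001]
```

```bash
python3 -m inch '[[[-0.1,0.05,0],[0,0,0]],[[-0.2,0.1,0],[0,0,0]],[[-0.3,0.16,0],[0,0,0]],[[-0.4,0.22,0],[0,0,0]],[[-0.5,0.28,0],[0,0,0]],[[-0.6,0.33,0],[0,0,0]],[[-0.7,0.39,0],[0,0,0]],[[-0.8,0.44,0],[0,0,0]],[[-0.9,0.49,0],[0,0,0]],[[-0.97,0.55,0],[0,0,0]]]'
python3 -c "
from h import *
p=back(tool([.463,-.279,.06],-16,0),.09); print(p[0]);rel(*p)"
```

```text
clock: 10.2
position: [0.4939, -0.3349, 0.1644]
ee_rot: [0.741, 0.555, -0.229, -0.303]
ft_force: [0.1, -0.4, 0.4]
grip_width: 0.553
grasp_force: 0.0
[ 0.47818326 -0.40818966  0.11020458]
clock 10.2 shift [-0.932  0.526  0.437] turn [ 0.009 -0.001 -0.007]
```

```bash
python3 -m inch '[[[-0.15,0.05,0],[0,0,0]],[[-0.3,0.1,0],[0,0,0]],[[-0.45,0.16,0],[0,0,0]],[[-0.6,0.22,0],[0,0,0]],[[-0.75,0.3,0.05],[0,0,0]],[[-0.85,0.38,0.15],[0,0,0]],[[-0.93,0.46,0.25],[0,0,0]],[[-0.93,0.53,0.35],[0,0,0]],[[-0.93,0.53,0.44],[0,0,0]],[[-0.93,0.53,0.44],[0,0,0]]]'
python3 -c "
from h import *
c,im=take('wrist'); save(im,'w2.png'); np.savez('w2.npz',im=im,W=c[2])
p=tool([.463,-.279,.06],-16,0); rel(*p)
V=R.from_euler('z',-16,degrees=True)
for y in (-.145,-.12,-.06): print(y,proj(c,np.array([.463,-.279,.06])+V.apply([0,y,0])).round(0))"
```

```text
clock: 11.2
position: [0.478, -0.4063, 0.1092]
ee_rot: [0.74, 0.555, -0.229, -0.303]
ft_force: [0.0, 0.3, -0.8]
grip_width: 0.548
grasp_force: 0.0
clock 11.25 shift [-0.023 -0.007  1.121] turn [ 0.008 -0.001 -0.005]
-0.145 [321. 301.]
-0.12 [321. 266.]
-0.06 [321. 173.]
```

View pics/w2.png

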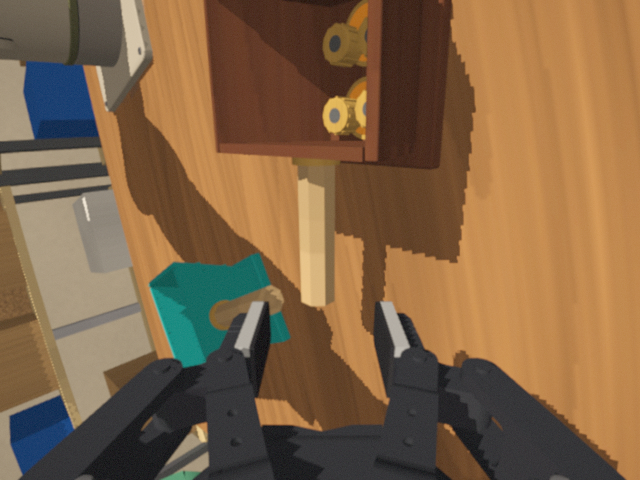

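The handle sits between the open fingers: axis at column about 318, end at row 302, about 2 mm left of prediction. Going in.

```bash
python3 -m inch '[[[0,-0.03,0.15],[0,0,0]],[[-0.02,-0.03,0.3],[0,0,0]],[[-0.02,-0.03,0.45],[0,0,0]],[[-0.02,-0.03,0.6],[0,0,0]],[[-0.02,-0.03,0.7],[0,0,0]],[[-0.02,-0.03,0.8],[0,0,0]],[[-0.02,-0.03,0.9],[0,0,0]],[[-0.02,-0.03,0.97],[0,0,0]],[[-0.02,-0.03,1],[0,0,0]],[[-0.02,-0.03,1],[0,0,0]]]'
python3 -m inch '[[[0,0,0.06],[0,0,0]],[[0,0,0.12],[0,0,0]],[[0,0,0.12],[0,0,0]],[[0,0,0.12],[0,0,0]],[[0,0,0.12],[0,0,0]],[[0,0,0.12],[0,0,0]],[[0,0,0.12],[0,0,0]],[[0,0,0.12],[0,0,0]],[[0,0,0.12],[0,0,0]],[[0,0,0.12],[0,0,0]]]'
python3 -m inch '[[[0,0,0],[0,0,0]],[[0,0,0],[0,0,0]],[[0,0,0],[0,0,0]],[[0,0,0],[0,0,0]],[[0,0,0],[0,0,0]],[[0,0,0],[0,0,0]],[[0,0,0],[0,0,0]],[[0,0,0],[0,0,0]],[[0,0,0],[0,0,0]],[[0,0,0],[0,0,0]]]' 0 80
python3 -c "
from h import *
rel(*tool([.463,-.279,.06],-16,0)); print(manip.get_obs()['joint_pos'].round(2))
print('lift/transport');rel(*tool([.507,.0,.18],90,-40))"
```

```text
clock: 12.25
position: [0.4222, -0.3926, 0.0546]
ee_rot: [0.74, 0.555, -0.229, -0.303]
ft_force: [-0.4, -0.6, -0.5]
grip_width: 0.549
grasp_force: 0.0
clock: 13.25
position: [0.4159, -0.3908, 0.0478]
ee_rot: [0.74, 0.555, -0.229, -0.303]
ft_force: [-0.4, -0.2, -0.3]
grip_width: 0.545
grasp_force: 0.0
clock: 14.25
position: [0.4156, -0.3908, 0.0485]
ee_rot: [0.74, 0.555, -0.229, -0.303]
ft_force: [-1.9, 0.7, 5.7]
grip_width: 0.242
grasp_force: 78.2
clock 14.25 shift [0.007 0.028 0.006] turn [ 0.008 -0.001 -0.007]
[ 0.28  0.99  0.51  1.16 -0.1   1.8   0.47]
lift/transport
clock 14.25 shift [ 5.405 -0.164 -1.84 ] turn [-0.613 -1.004 -2.176]
```

```bash
python3 -m inch '[[[0,-0.03,-0.03],[0,0,0]],[[0,-0.08,-0.08],[0,0,0]],[[0,-0.16,-0.16],[0,0,0]],[[0,-0.26,-0.26],[0,0,0]],[[0,-0.38,-0.38],[0,0,0]],[[0,-0.5,-0.5],[0,0,0]],[[0,-0.62,-0.62],[0,0,0]],[[0,-0.74,-0.74],[0,0,0]],[[0,-0.82,-0.82],[0,0,0]],[[0,-0.86,-0.86],[0,0,0]]]' 0 110
python3 -c "
from h import *
c,im=take('scene'); save(im[180:380,80:480],'s2.png')
for a in ([.463,-.279,.16],-16,-20),([.463,-.2,.16],10,-40),([.507,.0,.18],90,-40): rel(*tool(*a))"
```

```text
clock: 15.25
position: [0.4155, -0.3905, 0.1463]
ee_rot: [0.741, 0.555, -0.229, -0.302]
ft_force: [-1.6, -3.5, -4.9]
grip_width: 0.229
grasp_force: 116.1
clock 15.3 shift [ 0.004  0.093 -0.027] turn [-0.434  0.001 -0.007]
clock 15.3 shift [ 1.098  0.435 -0.339] turn [-0.864 -0.245 -0.541]
clock 15.3 shift [ 5.405  0.7   -0.971] turn [-0.612 -1.001 -2.177]
```

View pics/s2.png

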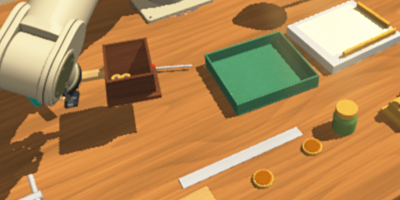

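The crop shows the viewer lifted level by its handle with nuts inside, tray clear.

```bash
cat >> h.py <<'E'
def gtool(grip,yaw,roll):
    V=R.from_euler('z',yaw,degrees=True); return tool(np.array(grip)+V.apply([0,.12,0]),yaw,roll)
def chain(poses):
    o=manip.get_obs(); p,A=np.array(o['position']),R.from_quat(o['ee_rot'])
    for P,B in poses:
        print('shift',(A.inv().apply(P-p)/.08).round(2).tolist(),'turn',((A.inv()*B).as_rotvec()/(np.pi/4)).round(2).tolist()); p,A=P,B
E
cat > c.py <<'E'
import plan; from h import *
W=[([.48,-.32,.17],8,-25),([.54,-.25,.175],34,-40),([.60,-.17,.18],62,-40),([.635,-.09,.18],90,-40),([.63,-.02,.18],90,-40)]
T=[gtool(*w) for w in W]; chain(T)
q=np.array(manip.get_obs()['joint_pos'])
for t in T: q,e,w=plan.ik(q,*t); print(round(e,4),round(w,4),q.round(2),np.minimum(q-plan.lo,plan.hi-q).min().round(2))
E
python3 c.py
```

```text
shift [1.04, 0.27, -0.37] turn [-0.54, -0.29, -0.46]
shift [0.75, 0.85, -0.36] turn [-0.33, -0.13, -0.57]
shift [0.4, 1.17, -0.17] turn [-0.0, -0.05, -0.62]
shift [0.07, 1.09, -0.1] turn [0.0, -0.05, -0.62]
shift [0.06, 0.87, -0.08] turn [0.0, 0.0, 0.0]
0.0 0.0 [0.1  0.5  0.42 1.49 0.01 1.47 0.64] 0.59
0.0 0.0 [ 0.08  0.35  0.3   1.62 -0.03  1.24  0.97] 0.8
0.0 0.0 [0.02 0.39 0.18 1.55 0.02 1.24 1.26] 0.82
0.0 0.0 [-0.03  0.4   0.07  1.52  0.06  1.22  1.59] 0.84
0.0 0.0 [-0.12  0.39  0.04  1.54  0.08  1.22  1.47] 0.84
```

```bash
python3 -m inch '[[[0.05,0.01,-0.02],[-0.03,-0.01,-0.02]],[[0.14,0.04,-0.05],[-0.07,-0.04,-0.06]],[[0.25,0.07,-0.09],[-0.14,-0.07,-0.12]],[[0.37,0.1,-0.13],[-0.2,-0.11,-0.17]],[[0.5,0.13,-0.18],[-0.27,-0.14,-0.23]],[[0.62,0.17,-0.22],[-0.33,-0.18,-0.29]],[[0.74,0.2,-0.27],[-0.4,-0.22,-0.34]],[[0.85,0.23,-0.31],[-0.46,-0.25,-0.39]],[[0.94,0.25,-0.34],[-0.51,-0.27,-0.43]],[[1,0.27,-0.37],[-0.54,-0.29,-0.46]]]'
python3 -m inch '[[[0.05,0.05,-0.02],[-0.02,-0.01,-0.03]],[[0.12,0.13,-0.05],[-0.05,-0.02,-0.09]],[[0.19,0.21,-0.09],[-0.08,-0.03,-0.14]],[[0.27,0.3,-0.13],[-0.12,-0.05,-0.2]],[[0.36,0.4,-0.17],[-0.16,-0.06,-0.27]],[[0.45,0.5,-0.21],[-0.2,-0.08,-0.34]],[[0.54,0.6,-0.25],[-0.24,-0.09,-0.4]],[[0.62,0.7,-0.29],[-0.28,-0.11,-0.47]],[[0.69,0.78,-0.33],[-0.31,-0.12,-0.53]],[[0.75,0.85,-0.36],[-0.33,-0.13,-0.57]]]'
sed -i 's/^W=\[.*/W=[([.60,-.18,.18],62,-40),([.635,-.105,.18],90,-40),([.63,-.03,.18],90,-55)]/' c.py; python3 c.py
```

```text
clock: 16.3
position: [0.4725, -0.3225, 0.1508]
ee_rot: [0.645, 0.745, -0.131, -0.112]
ft_force: [-1.1, 0.2, -5.0]
grip_width: 0.229
grasp_force: 115.2
clock: 17.3
position: [0.5372, -0.2535, 0.1544]
ee_rot: [0.466, 0.884, -0.039, -0.018]
ft_force: [1.9, -0.9, -3.1]
grip_width: 0.227
grasp_force: 118.9
shift [0.3, 1.14, -0.18] turn [-0.0, -0.05, -0.61]
shift [0.04, 1.03, -0.09] turn [0.0, -0.05, -0.62]
shift [0.06, 1.0, -0.09] turn [-0.33, 0.0, -0.0]
0.0 0.0 [0.01 0.39 0.21 1.54 0.   1.24 1.29] 0.82
0.0 0.0 [-0.03  0.41  0.1   1.52  0.05  1.21  1.62] 0.85
0.0 0.0 [ 0.04  0.4   0.03  1.53 -0.2   1.23  1.71] 0.83
```

```bash
python3 -m inch '[[[0.02,0.05,-0.01],[0,0,-0.03]],[[0.05,0.13,-0.03],[0,-0.01,-0.08]],[[0.08,0.23,-0.05],[0,-0.01,-0.14]],[[0.11,0.35,-0.07],[0,-0.02,-0.21]],[[0.15,0.47,-0.09],[0,-0.02,-0.29]],[[0.18,0.6,-0.11],[0,-0.03,-0.37]],[[0.22,0.72,-0.13],[0,-0.03,-0.45]],[[0.25,0.84,-0.15],[0,-0.04,-0.52]],[[0.28,0.93,-0.17],[0,-0.05,-0.58]],[[0.3,1,-0.18],[0,-0.05,-0.61]]]'
python3 -m inch '[[[0,0.05,-0.01],[0,0,-0.03]],[[0.01,0.13,-0.02],[0,-0.01,-0.08]],[[0.01,0.23,-0.03],[0,-0.01,-0.14]],[[0.02,0.35,-0.04],[0,-0.02,-0.21]],[[0.02,0.47,-0.05],[0,-0.02,-0.29]],[[0.03,0.6,-0.06],[0,-0.03,-0.37]],[[0.03,0.72,-0.07],[0,-0.03,-0.45]],[[0.04,0.84,-0.08],[0,-0.04,-0.52]],[[0.04,0.93,-0.09],[0,-0.05,-0.58]],[[0.04,1,-0.09],[0,-0.05,-0.62]]]'
python3 - <<'E'
from h import *
c=cam('scene')
P=np.array([onplane(c,u,.04) for u in [(285.5,246),(355,214.5),(398,257),(317,290)]]); print(P.round(3).tolist(),P.mean(0))
im=np.load('scene0.npz')['im']; save(cv2.resize(im[205:300,275:410],None,fx=4,fy=4),'ct.png')
E
sed -i 's/^W=\[.*/W=[([.63,-.03,.18],90,-60),([.63,.03,.175],90,-95),([.63,.03,.17],90,-118)]/' c.py; python3 c.py
```

```text
clock: 18.3
position: [0.5908, -0.1874, 0.1617]
ee_rot: [0.241, 0.969, -0.043, -0.01]
ft_force: [-2.6, 2.1, -1.6]
grip_width: 0.228
grasp_force: 117.8
clock: 19.3
position: [0.6256, -0.1154, 0.1619]
ee_rot: [-0.0, 0.999, -0.044, -0.001]
ft_force: [0.1, -0.5, -4.7]
grip_width: 0.23
grasp_force: 116.5
[[0.427, -0.079, 0.04], [0.413, 0.147, 0.04], [0.615, 0.141, 0.04], [0.604, -0.088, 0.04]] [0.51452291 0.03018937 0.04      ]
shift [-0.06, 1.12, -0.1] turn [-0.45, -0.0, -0.0]
shift [0.0, 0.84, 0.21] turn [-0.78, 0.0, 0.0]
shift [0.0, 0.04, 0.02] turn [-0.51, -0.0, 0.0]
0.0 0.0 [ 0.1   0.42  0.01  1.52 -0.28  1.25  1.78] 0.81
0.0 0.0 [ 0.37  0.58 -0.14  1.52 -0.78  1.38  2.1 ] 0.49
0.0 0.0 [ 0.52  0.79 -0.24  1.49 -0.99  1.55  2.27] 0.28
```

View pics/ct.png

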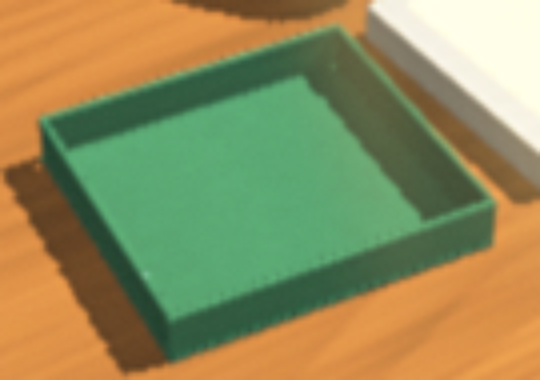

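The crop shows the tray rim corners at scene pixels (285.5,235), (359.5,212), (398,256) and (317.5,285.5).

```bash
python3 - <<'E'
from h import *
c=cam('scene')
P=np.array([onplane(c,u,.04) for u in [(285.2,234.7),(359.2,211.7),(398,256),(317.2,285.2)]]); print(P.round(3).tolist(),P.mean(0))
E
sed -i 's/^W=\[.*/W=[([.617,-.035,.18],90,-60),([.615,.04,.175],90,-95),([.615,.06,.165],90,-118)]/' c.py; python3 c.py
```

```text
[[0.386, -0.059, 0.04], [0.409, 0.164, 0.04], [0.612, 0.143, 0.04], [0.591, -0.08, 0.04]] [0.49928297 0.04212419 0.04      ]
shift [0.11, 1.06, -0.09] turn [-0.45, -0.0, -0.0]
shift [0.03, 1.03, 0.26] turn [-0.78, 0.0, 0.0]
shift [0.0, 0.16, 0.25] turn [-0.51, -0.0, 0.0]
0.0 0.0 [ 0.1   0.39  0.02  1.56 -0.28  1.24  1.79] 0.81
0.0 0.0 [ 0.36  0.55 -0.13  1.58 -0.79  1.36  2.12] 0.48
0.0 0.0 [ 0.49  0.75 -0.24  1.56 -1.02  1.5   2.3 ] 0.25
```

```bash
python3 -m inch '[[[0.01,0.05,-0.01],[-0.02,0,0]],[[0.02,0.13,-0.02],[-0.05,0,0]],[[0.03,0.23,-0.03],[-0.1,0,0]],[[0.04,0.35,-0.04],[-0.16,0,0]],[[0.05,0.47,-0.05],[-0.22,0,0]],[[0.06,0.6,-0.06],[-0.28,0,0]],[[0.08,0.72,-0.07],[-0.34,0,0]],[[0.1,0.84,-0.08],[-0.39,0,0]],[[0.11,0.93,-0.09],[-0.43,0,0]],[[0.11,1,-0.09],[-0.45,0,0]]]'
sed -i 's/^W=\[.*/W=[([.617,.045,.175],90,-70),([.617,.065,.165],90,-112),([.617,.065,.16],90,-122)]/' c.py; python3 c.py
```

```text
clock: 20.3
position: [0.6168, -0.0363, 0.1619]
ee_rot: [0.002, 0.991, 0.132, -0.001]
ft_force: [0.0, 0.5, -4.8]
grip_width: 0.227
grasp_force: 116.5
shift [0.0, 1.06, 0.34] turn [-0.22, -0.0, -0.01]
shift [0.0, 0.33, 0.16] turn [-0.93, 0.0, -0.0]
shift [-0.0, -0.02, 0.02] turn [-0.22, -0.0, -0.0]
0.0 0.0 [ 0.11  0.4  -0.05  1.59 -0.45  1.21  1.81] 0.79
0.0 0.0 [ 0.46  0.7  -0.23  1.57 -0.97  1.44  2.26] 0.3
0.0 0.0 [ 0.51  0.8  -0.27  1.55 -1.04  1.52  2.33] 0.23
```

```bash
python3 -m inch '[[[0,0.05,0.02],[-0.02,0,0]],[[0,0.13,0.04],[-0.04,0,0]],[[0,0.23,0.07],[-0.06,0,0]],[[0,0.35,0.11],[-0.08,0,0]],[[0,0.47,0.15],[-0.1,0,0]],[[0,0.6,0.19],[-0.12,0,0]],[[0,0.72,0.24],[-0.15,0,0]],[[0,0.84,0.29],[-0.18,0,0]],[[0,0.93,0.32],[-0.2,0,0]],[[0,1,0.34],[-0.22,0,0]]]'
python3 -m inch '[[[0,0.05,0.02],[-0.05,0,0]],[[0,0.12,0.05],[-0.14,0,0]],[[0,0.18,0.08],[-0.25,0,0]],[[0,0.24,0.11],[-0.37,0,0]],[[0,0.29,0.13],[-0.5,0,0]],[[0,0.33,0.15],[-0.62,0,0]],[[0,0.36,0.16],[-0.74,0,0]],[[0,0.37,0.16],[-0.84,0,0]],[[0,0.38,0.16],[-0.91,0,0]],[[0,0.38,0.16],[-0.93,0,0]]]'
python3 -m inch '[[[0,0,0.02],[-0.1,0,0]],[[0,-0.02,0.02],[-0.22,0,0]],[[0,-0.02,0.02],[-0.22,0,0]],[[0,-0.02,0.02],[-0.22,0,0]],[[0,-0.02,0.02],[-0.22,0,0]],[[0,-0.02,0.02],[-0.22,0,0]],[[0,-0.02,0.02],[-0.22,0,0]],[[0,-0.02,0.02],[-0.22,0,0]],[[0,-0.02,0.02],[-0.22,0,0]],[[0,-0.02,0.02],[-0.22,0,0]]]'
python3 - <<'E'
from h import *
c,im=take('scene'); d,im2=take('side'); save(np.vstack([cv2.resize(im[150:310,240:500],None,fx=1.8,fy=1.8),cv2.resize(im2[170:330,200:460],None,fx=1.8,fy=1.8)]),'d1.png')
print(manip.get_obs()['joint_pos'].round(2)); rel(*gtool([.617,.065,.16],90,-122))
E
```

```text
clock: 21.3
position: [0.617, 0.0493, 0.1563]
ee_rot: [0.002, 0.976, 0.218, -0.001]
ft_force: [2.2, 0.1, -3.0]
grip_width: 0.228
grasp_force: 118.3
clock: 22.3
position: [0.6172, 0.0807, 0.1567]
ee_rot: [0.003, 0.834, 0.552, -0.0]
ft_force: [0.4, 0.2, -3.6]
grip_width: 0.231
grasp_force: 117.2
clock: 23.3
position: [0.6173, 0.0824, 0.1558]
ee_rot: [0.002, 0.784, 0.621, 0.0]
ft_force: [-0.5, 0.0, -2.5]
grip_width: 0.225
grasp_force: 117.3
[ 0.49  0.79 -0.23  1.56 -1.06  1.53  2.34]
clock 23.4 shift [0.003 0.003 0.013] turn [-0.004  0.003 -0.003]
```

View pics/d1.png

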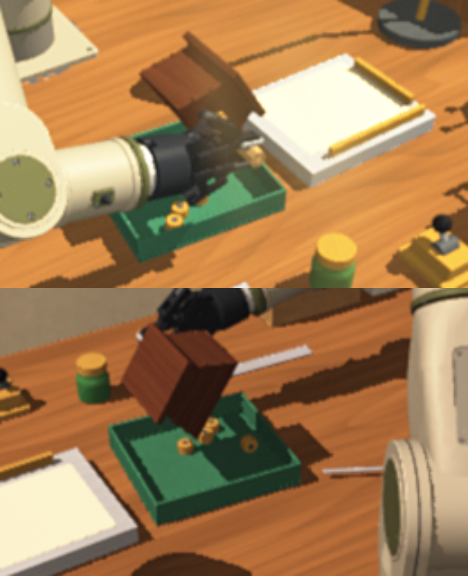

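The crops (scene above, side below) show the emptied, rolled viewer with four nuts in the tray: side crop (185,447), (205,437), (212,425) and (248,443). Now I unroll and carry it to the lightbox.

```bash
sed -i 's/^W=\[.*/W=[([.605,.075,.19],86,-80),([.595,.12,.19],62,-40),([.57,.18,.175],32,-20),([.525,.225,.15],6,-2),([.513,.238,.11],0.6,0)]/' c.py; python3 c.py
```

```text
shift [0.14, 0.24, -0.01] turn [0.93, -0.07, 0.05]
shift [0.17, 0.3, 0.26] turn [0.88, -0.14, 0.53]
shift [0.68, 0.46, 0.13] turn [0.43, 0.17, 0.65]
shift [0.85, -0.09, 0.34] turn [0.39, 0.32, 0.48]
shift [0.19, 0.24, 0.46] turn [0.04, 0.08, 0.09]
0.0 0.0 [ 0.22  0.38 -0.14  1.66 -0.61  1.2   1.85] 0.66
0.0 0.0 [-0.3   0.37 -0.    1.54  0.06  1.29  0.76] 0.77
0.0 0.0 [-0.47  0.63  0.09  1.26  0.02  1.68  0.17] 0.38
0.0 0.0 [-0.45  0.82  0.12  1.13 -0.26  1.93 -0.23] 0.13
0.0 0.0 [-0.44  0.86  0.12  1.17 -0.32  1.87 -0.29] 0.19
```

```bash
python3 -m inch '[[[0,0.01,-0.01],[0.05,0,0]],[[0.01,0.03,-0.01],[0.13,-0.01,0.01]],[[0.03,0.06,-0.01],[0.23,-0.02,0.01]],[[0.05,0.09,-0.01],[0.34,-0.03,0.02]],[[0.07,0.12,-0.01],[0.46,-0.04,0.02]],[[0.09,0.15,-0.01],[0.58,-0.05,0.03]],[[0.11,0.18,-0.01],[0.7,-0.05,0.04]],[[0.12,0.21,-0.01],[0.81,-0.06,0.04]],[[0.13,0.23,-0.01],[0.89,-0.07,0.05]],[[0.14,0.24,-0.01],[0.93,-0.07,0.05]]]'
python3 -m inch '[[[0.01,0.02,0.01],[0.05,-0.01,0.03]],[[0.03,0.05,0.04],[0.14,-0.02,0.08]],[[0.05,0.08,0.07],[0.23,-0.04,0.14]],[[0.07,0.12,0.1],[0.33,-0.05,0.2]],[[0.09,0.15,0.13],[0.44,-0.07,0.27]],[[0.11,0.19,0.17],[0.55,-0.09,0.33]],[[0.13,0.23,0.2],[0.66,-0.1,0.4]],[[0.15,0.26,0.22],[0.76,-0.12,0.46]],[[0.16,0.28,0.24],[0.84,-0.13,0.51]],[[0.17,0.3,0.26],[0.88,-0.14,0.53]]]'
python3 -m inch '[[[0.04,0.03,0.01],[0.02,0.01,0.04]],[[0.11,0.07,0.02],[0.07,0.03,0.1]],[[0.18,0.12,0.03],[0.12,0.05,0.17]],[[0.26,0.18,0.05],[0.17,0.07,0.25]],[[0.35,0.24,0.07],[0.22,0.09,0.33]],[[0.43,0.3,0.08],[0.27,0.11,0.41]],[[0.51,0.35,0.1],[0.32,0.13,0.49]],[[0.58,0.4,0.11],[0.37,0.15,0.56]],[[0.64,0.44,0.12],[0.41,0.16,0.62]],[[0.68,0.46,0.13],[0.43,0.17,0.65]]]'
sed -i 's/^W=\[.*/W=[([.525,.225,.15],6,-2),([.513,.238,.115],0.6,0),([.513,.238,.096],0.6,0)]/' c.py; python3 c.py
python3 - <<'E'
from h import *
c=cam('scene'); im=np.load('scene0.npz')['im']
hsv=cv2.cvtColor(im,cv2.COLOR_RGB2HSV); m=cv2.inRange(hsv,(15,120,90),(32,255,255)); m[:,:415]=0;m[:,486:]=0;m[:178]=0;m[242:]=0
for k in cv2.findContours(m,0,1)[0]:
    if cv2.contourArea(k)<40: continue
    q=cv2.approxPolyDP(k,2,True)[:,0]; print([(u.tolist(),onplane(c,u,.048)[:2].round(4).tolist()) for u in q])
E
```

```text
clock: 24.4
position: [0.6062, 0.0875, 0.1766]
ee_rot: [0.032, 0.954, 0.299, 0.01]
ft_force: [0.2, -0.3, -3.6]
grip_width: 0.223
grasp_force: 117.0
clock: 25.4
position: [0.5942, 0.12, 0.171]
ee_rot: [0.243, 0.969, -0.046, -0.014]
ft_force: [-0.0, 0.2, -4.2]
grip_width: 0.227
grasp_force: 116.8
clock: 26.4
position: [0.563, 0.1763, 0.157]
ee_rot: [0.475, 0.852, -0.192, -0.106]
ft_force: [-0.8, 0.8, -2.8]
grip_width: 0.232
grasp_force: 116.8
shift [0.84, -0.1, 0.33] turn [0.39, 0.32, 0.47]
shift [0.19, 0.19, 0.41] turn [0.04, 0.08, 0.09]
shift [0.0, 0.17, 0.17] turn [0.0, 0.0, 0.0]
0.0 0.0 [-0.45  0.82  0.12  1.13 -0.26  1.93 -0.22] 0.13
0.0 0.0 [-0.44  0.85  0.12  1.17 -0.33  1.88 -0.29] 0.18
0.0 0.0 [-0.44  0.87  0.12  1.18 -0.33  1.85 -0.28] 0.21
[([467, 238], [0.6588, 0.3294]), ([461, 236], [0.6447, 0.322]), ([461, 233], [0.6358, 0.3304]), ([441, 241], [0.6321, 0.2651]), ([459, 241], [0.6566, 0.3039])]
[([415, 178], [0.3696, 0.3944]), ([415, 185], [0.3988, 0.3706]), ([432, 178], [0.3973, 0.4375]), ([437, 181], [0.4178, 0.4394]), ([438, 188], [0.4473, 0.4174]), ([466, 207], [0.5597, 0.4209]), ([470, 204], [0.5554, 0.4402]), ([474, 206], [0.5682, 0.4429]), ([425, 230], [0.5761, 0.2594]), ([423, 236], [0.5921, 0.2391]), ([470, 215], [0.5922, 0.4044]), ([477, 209], [0.5828, 0.4399]), ([485, 214], [0.6109, 0.442]), ([485, 185], [0.5102, 0.5441]), ([481, 183], [0.4962, 0.5418]), ([484, 182], [0.4972, 0.5531]), ([480, 184], [0.4984, 0.5355]), ([478, 180], [0.4799, 0.5459]), ([478, 185], [0.4991, 0.5268]), ([484, 186], [0.5123, 0.5378]), ([475, 191], [0.5167, 0.4973]), ([472, 184], [0.4857, 0.5157]), ([466, 189], [0.4952, 0.4826]), ([462, 187], [0.4814, 0.48]), ([460, 181], [0.4548, 0.497]), ([463, 178], [0.4477, 0.5159]), ([445, 178], [0.4185, 0.4704]), ([444, 183], [0.4371, 0.4498]), ([439, 180], [0.4169, 0.448]), ([442, 178], [0.4136, 0.4628])]
```

```bash
python3 -m inch '[[[0.05,-0.01,0.02],[0.02,0.02,0.03]],[[0.13,-0.02,0.05],[0.06,0.05,0.07]],[[0.22,-0.03,0.09],[0.1,0.08,0.12]],[[0.32,-0.04,0.13],[0.15,0.12,0.18]],[[0.43,-0.05,0.17],[0.2,0.16,0.24]],[[0.54,-0.06,0.21],[0.25,0.2,0.3]],[[0.64,-0.07,0.25],[0.3,0.24,0.36]],[[0.73,-0.08,0.29],[0.34,0.28,0.41]],[[0.8,-0.09,0.32],[0.37,0.31,0.45]],[[0.84,-0.1,0.33],[0.39,0.32,0.47]]]'
python3 -m inch '[[[0.02,0.02,0.04],[0,0.01,0.01]],[[0.04,0.04,0.08],[0.01,0.02,0.02]],[[0.06,0.06,0.12],[0.01,0.03,0.03]],[[0.08,0.08,0.17],[0.02,0.04,0.04]],[[0.1,0.1,0.22],[0.02,0.05,0.05]],[[0.13,0.13,0.27],[0.03,0.06,0.06]],[[0.15,0.15,0.32],[0.03,0.07,0.07]],[[0.17,0.17,0.36],[0.04,0.08,0.08]],[[0.19,0.19,0.4],[0.04,0.08,0.09]],[[0.19,0.19,0.41],[0.04,0.08,0.09]]]'
sed -i 's/^W=\[.*/W=[([.513,.238,.098],0.6,0),([.513,.238,.09],0.6,0)]/' c.py; python3 c.py
```

```text
clock: 27.4
position: [0.5124, 0.2223, 0.1367]
ee_rot: [0.622, 0.692, -0.274, -0.245]
ft_force: [0.3, 0.7, -3.4]
grip_width: 0.224
grasp_force: 116.9
clock: 28.4
position: [0.4993, 0.237, 0.1022]
ee_rot: [0.649, 0.658, -0.273, -0.266]
ft_force: [-0.4, -0.4, -2.8]
grip_width: 0.229
grasp_force: 116.9
shift [0.01, 0.16, 0.15] turn [0.0, 0.01, -0.0]
shift [0.0, 0.07, 0.07] turn [0.0, 0.0, 0.0]
0.0 0.0 [-0.44  0.87  0.12  1.18 -0.33  1.85 -0.28] 0.21
0.0 0.0 [-0.44  0.88  0.12  1.18 -0.33  1.84 -0.28] 0.22
```

```bash
python3 -m inch '[[[0,0.02,0.02],[0,0,0]],[[0,0.05,0.05],[0,0,0]],[[0,0.08,0.08],[0,0,0]],[[0,0.11,0.11],[0,0,0]],[[0,0.13,0.13],[0,0,0]],[[0,0.15,0.15],[0,0.01,0]],[[0,0.16,0.16],[0,0.01,0]],[[0,0.17,0.17],[0,0.01,0]],[[0,0.18,0.18],[0,0.01,0]],[[0,0.18,0.18],[0,0.01,0]]]'
python3 -m inch '[[[0,0.005,0.005],[0,0,0]],[[0,0.01,0.01],[0,0,0]],[[0,0.015,0.015],[0,0,0]],[[0,0.02,0.02],[0,0,0]],[[0,0.025,0.025],[0,0,0]],[[0,0.03,0.03],[0,0,0]],[[0,0.03,0.03],[0,0,0]],[[0,0.03,0.03],[0,0,0]],[[0,0.03,0.03],[0,0,0]],[[0,0.03,0.03],[0,0,0]]]'
python3 c.py | head -2; python3 -c "
from h import *
o=manip.get_obs();print(o['ft_force'],o['torque'],o['position'])"
```

```text
clock: 29.4
position: [0.4996, 0.2368, 0.0823]
ee_rot: [0.65, 0.657, -0.27, -0.268]
ft_force: [0.9, 0.6, -3.2]
grip_width: 0.226
grasp_force: 116.9
clock: 30.4
position: [0.4997, 0.2367, 0.0791]
ee_rot: [0.65, 0.657, -0.27, -0.268]
ft_force: [-1.7, -2.2, -0.1]
grip_width: 0.228
grasp_force: 117.1
shift [0.01, -0.05, -0.05] turn [0.01, -0.0, 0.0]
shift [0.0, 0.07, 0.07] turn [0.0, 0.0, 0.0]
[-1.72840022 -2.18473537 -0.12839306] [-0.08526181 -0.63574406  0.44242576] [0.49967944 0.23672616 0.07906685]
```

```bash
python3 -m inch '[[[0.02,0.01,-0.01],[0,0,0]],[[0.03,0.02,-0.02],[0,0,0]],[[0.05,0.03,-0.03],[0,0,0]],[[0.06,0.04,-0.04],[0,0,0]],[[0.08,0.05,-0.05],[0,0,0]],[[0.09,0.06,-0.06],[0,0,0]],[[0.1,0.07,-0.07],[0,0,0]],[[0.11,0.08,-0.08],[0,0,0]],[[0.12,0.085,-0.085],[0,0,0]],[[0.12,0.09,-0.09],[0,0,0]]]'
python3 -m inch '[[[0,0.005,-0.005],[0,0,0]],[[0,0.01,-0.01],[0,0,0]],[[0,0.014,-0.014],[0,0,0]],[[0,0.018,-0.018],[0,0,0]],[[0,0.022,-0.022],[0,0,0]],[[0,0.026,-0.026],[0,0,0]],[[0,0.03,-0.03],[0,0,0]],[[0,0.035,-0.035],[0,0,0]],[[0,0.035,-0.035],[0,0,0]],[[0,0.035,-0.035],[0,0,0]]]'
python3 -c "
from h import *
o=manip.get_obs();print(o['ft_force'],o['torque'],o['position'])
c,im=take('scene'); np.savez('s3.npz',im=im)
save(cv2.resize(im[150:260,360:500],None,fx=5.4,fy=5.4),'pl.png')"
```

```text
clock: 31.4
position: [0.5097, 0.2466, 0.079]
ee_rot: [0.65, 0.657, -0.27, -0.268]
ft_force: [-3.2, -0.8, 0.3]
grip_width: 0.229
grasp_force: 117.1
clock: 32.4
position: [0.5113, 0.2462, 0.0798]
ee_rot: [0.649, 0.657, -0.273, -0.27]
ft_force: [-14.9, -5.1, 6.0]
grip_width: 0.225
grasp_force: 116.8
[-14.85622145  -5.0863268    6.02293796] [-0.42094081  2.58290537  1.2928791 ] [0.51125735 0.24617895 0.07981247]
```

```bash
python3 -m inch '[[[0,-0.004,0.004],[0,0.003,0.003]],[[0,-0.008,0.008],[0,0.006,0.006]],[[0,-0.012,0.012],[0,0.009,0.009]],[[0,-0.016,0.016],[0,0.012,0.012]],[[0,-0.018,0.018],[0,0.015,0.015]],[[0,-0.018,0.018],[0,0.018,0.018]],[[0,-0.018,0.018],[0,0.02,0.02]],[[0,-0.018,0.018],[0,0.02,0.02]],[[0,-0.018,0.018],[0,0.02,0.02]],[[0,-0.018,0.018],[0,0.02,0.02]]]'
python3 -c "
from h import *
o=manip.get_obs();print(o['ft_force'],o['torque'],o['position'],R.from_quat(o['ee_rot']).as_matrix()[:,0])"
python3 -m inch '[[[0.01,0,0],[0,0.003,0.003]],[[0.02,0,0],[0,0.006,0.006]],[[0.03,0,0],[0,0.009,0.009]],[[0.035,0,0],[0,0.012,0.012]],[[0.04,0,0],[0,0.015,0.015]],[[0.045,0,0],[0,0.018,0.018]],[[0.05,0,0],[0,0.02,0.02]],[[0.05,0,0],[0,0.02,0.02]],[[0.05,0,0],[0,0.02,0.02]],[[0.05,0,0],[0,0.02,0.02]]]'
python3 -c "
from h import *
o=manip.get_obs();print(o['ft_force'],o['torque'],o['position'],R.from_quat(o['ee_rot']).as_matrix()[:,0])"
```

```text
clock: 33.45
position: [0.51, 0.2471, 0.0795]
ee_rot: [0.656, 0.65, -0.269, -0.273]
ft_force: [-9.9, -0.1, 2.8]
grip_width: 0.228
grasp_force: 117.3
[-9.93626453 -0.12189353  2.77979889] [0.187098   1.43610414 1.05989278] [0.50995375 0.24710317 0.07953081] [0.01024235 0.99994602 0.00174589]
clock: 34.45
position: [0.5097, 0.2479, 0.0799]
ee_rot: [0.664, 0.642, -0.268, -0.275]
ft_force: [-14.6, -14.0, 7.3]
grip_width: 0.226
grasp_force: 118.8
[-14.60064047 -14.01120267   7.2704941 ] [-1.2295051   2.74597664  3.5530418 ] [0.50965996 0.24790343 0.07985975] [ 0.0324021   0.99947015 -0.00308531]
```

```bash
python3 -m inch '[[[-0.005,0,0],[0,-0.004,-0.004]],[[-0.01,0,0],[0,-0.008,-0.008]],[[-0.01,0,0],[0,-0.012,-0.012]],[[-0.01,0,0],[0,-0.016,-0.016]],[[-0.01,0,0],[0,-0.018,-0.018]],[[-0.01,0,0],[0,-0.018,-0.018]],[[-0.01,0,0],[0,-0.018,-0.018]],[[-0.01,0,0],[0,-0.018,-0.018]],[[-0.01,0,0],[0,-0.018,-0.018]],[[-0.01,0,0],[0,-0.018,-0.018]]]'
python3 -c "
from h import *
o=manip.get_obs();print(o['ft_force'],o['torque'],o['position'],R.from_quat(o['ee_rot']).as_matrix()[:,0])
c,im=take('scene'); np.savez('s4.npz',im=im)
save(cv2.resize(im[150:260,360:500],None,fx=5.4,fy=5.4),'pl.png')"
```

```text
clock: 35.45
position: [0.5097, 0.2476, 0.0797]
ee_rot: [0.657, 0.648, -0.271, -0.273]
ft_force: [-14.7, -12.2, 6.3]
grip_width: 0.23
grasp_force: 117.3
[-14.65909285 -12.15408481   6.33418013] [-1.16609423  2.52227662  2.43248784] [0.5096576  0.24761024 0.07972201] [ 0.01311518  0.9999106  -0.00260532]
```

View pics/pl.png

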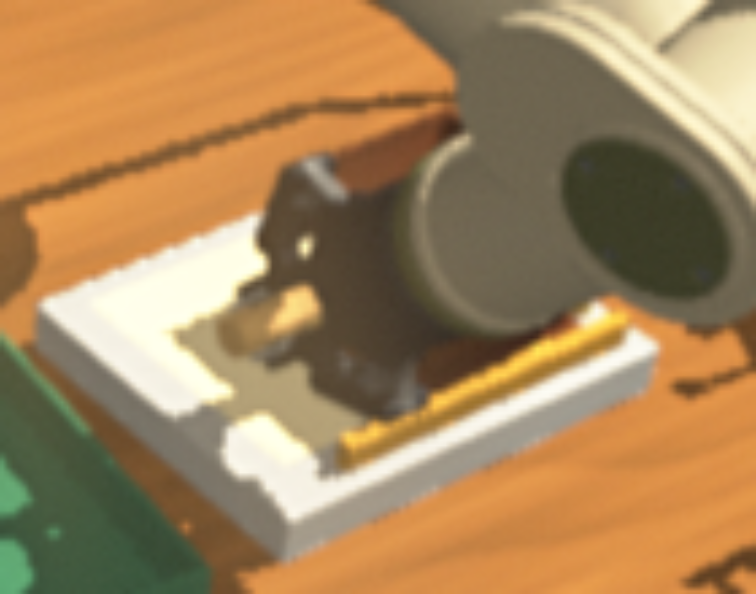

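The crop shows the viewer standing on the lightbox between the stops, its handle toward the gap side, fingers clear above the far stop. The wrench fits contact with both stops; I trim the yaw a little, ease the press, then open.

```bash
python3 -m inch '[[[0,0,0],[0,-0.004,-0.004]],[[0,0,0],[0,-0.009,-0.009]],[[0,0,0],[0,-0.009,-0.009]],[[0,0,0],[0,-0.009,-0.009]],[[0,0,0],[0,-0.009,-0.009]],[[0,0,0],[0,-0.009,-0.009]],[[0,0,0],[0,-0.009,-0.009]],[[0,0,0],[0,-0.009,-0.009]],[[0,0,0],[0,-0.009,-0.009]],[[0,0,0],[0,-0.009,-0.009]]]'
python3 -c "
from h import *
o=manip.get_obs();print(o['ft_force'],o['torque'],o['position'],R.from_quat(o['ee_rot']).as_matrix()[:,0])"
python3 -m inch '[[[-0.01,-0.008,0.002],[0,0,0]],[[-0.015,-0.016,0.004],[0,0,0]],[[-0.02,-0.02,0.006],[0,0,0]],[[-0.02,-0.02,0.006],[0,0,0]],[[-0.02,-0.02,0.006],[0,0,0]],[[-0.02,-0.02,0.006],[0,0,0]],[[-0.02,-0.02,0.006],[0,0,0]],[[-0.02,-0.02,0.006],[0,0,0]],[[-0.02,-0.02,0.006],[0,0,0]],[[-0.02,-0.02,0.006],[0,0,0]]]'
python3 -c "
from h import *
o=manip.get_obs();print(o['ft_force'],o['torque'],o['position'],R.from_quat(o['ee_rot']).as_matrix()[:,0])"
```

```text
clock: 36.5
position: [0.5097, 0.2475, 0.0797]
ee_rot: [0.654, 0.651, -0.272, -0.271]
ft_force: [-15.2, -11.2, 7.4]
grip_width: 0.232
grasp_force: 116.8
[-15.19333114 -11.15220105   7.41943145] [-1.29409228  2.55481182  2.18723901] [0.50968974 0.24748215 0.07969332] [ 0.00356986  0.99998906 -0.00302264]
clock: 37.5
position: [0.5094, 0.2475, 0.0796]
ee_rot: [0.655, 0.652, -0.27, -0.271]
ft_force: [-6.1, -3.7, -0.3]
grip_width: 0.232
grasp_force: 116.8
[-6.14320329 -3.69865579 -0.31480098] [-0.29763026  0.32506125  0.94172589] [0.50942602 0.24754479 0.07964311] [ 4.11659958e-03  9.99991477e-01 -3.15700315e-04]
```

```bash
python3 -m inch '[[[0,0,0],[0,0,0]],[[0,0,0],[0,0,0]],[[0,0,0],[0,0,0]],[[0,0,0],[0,0,0]],[[0,0,0],[0,0,0]],[[0,0,0],[0,0,0]],[[0,0,0],[0,0,0]],[[0,0,0],[0,0,0]],[[0,0,0],[0,0,0]],[[0,0,0],[0,0,0]]]' 0.5 40
python3 -c "
from h import *
o=manip.get_obs();print(o['ft_force'],o['torque'],o['position'],R.from_quat(o['ee_rot']).as_matrix()[:,0])"
python3 -m inch '[[[0,0,-0.1],[0,0,0]],[[0,0,-0.2],[0,0,0]],[[0,0,-0.3],[0,0,0]],[[0,0,-0.4],[0,0,0]],[[0,0,-0.5],[0,0,0]],[[0,0,-0.6],[0,0,0]],[[0,0,-0.7],[0,0,0]],[[0,0,-0.8],[0,0,0]],[[0,0,-0.9],[0,0,0]],[[0,0,-1],[0,0,0]]]'
python3 -c "
from h import *
c,im=take('wrist'); np.savez('w5.npz',im=im,W=c[2]); save(im,'w5.png')
c2,im2=take('scene'); np.savez('s5.npz',im=im2); save(im2,'s5.png')
for P in ([.525,.23,.09],[.525,.25,.09],[.525,.318,.09],[.575,.318,.042],[.575,.431,.048],[.575,.255,.048]): print(P,proj(c,P).round(0),proj(c2,P).round(0))
"
```

```text
clock: 38.5
position: [0.5102, 0.2481, 0.0798]
ee_rot: [0.655, 0.652, -0.268, -0.27]
ft_force: [-0.4, 0.2, -0.0]
grip_width: 0.499
grasp_force: 0.0
[-0.40066869  0.22385059 -0.01973712] [ 0.00517727 -0.76157875 -0.00431272] [0.5101987  0.24806907 0.07979245] [4.50200921e-03 9.99989599e-01 7.31068146e-04]
clock: 39.5
position: [0.567, 0.2478, 0.137]
ee_rot: [0.655, 0.652, -0.269, -0.27]
ft_force: [0.5, -0.1, 0.7]
grip_width: 0.498
grasp_force: 0.0
[0.525, 0.23, 0.09] [327. 293.] [406. 211.]
[0.525, 0.25, 0.09] [327. 264.] [412. 209.]
[0.525, 0.318, 0.09] [327. 153.] [431. 200.]
[0.575, 0.318, 0.042] [449. 153.] [441. 224.]
[0.575, 0.431, 0.048] [462. -83.] [473. 209.]
[0.575, 0.255, 0.048] [433. 260.] [423. 230.]
```

Run:
```python
from h import *
z=np.load('w5.npz'); im=z['im']; p,f,_=cam('wrist',manip.get_obs()); c=(p,f,z['W'])
hsv=cv2.cvtColor(im,cv2.COLOR_RGB2HSV)
for r in (20,60,100,140,170,200,230,260,290):
    row=hsv[r].astype(int); 
    seg=[];s=0
    lab=np.where((row[:,0]<13)&(row[:,1]>90)&(row[:,2]<150),'W',np.where((row[:,0]>17)&(row[:,0]<32)&(row[:,1]>150),'Y',np.where((row[:,1]<150)&(row[:,2]>120),'P','.')))
    for i in range(1,641):
        if i==640 or lab[i]!=lab[s]:
            if i-s>4: seg.append(f'{lab[s]}{s}-{i-1}')
            s=i
    print(r,' '.join(seg))
```

```text
20 P0-31 .32-93 .97-206 W207-255 W257-267 W269-282 W284-315 W317-326 W328-346 .352-375 W376-400 W402-418 W420-424 W426-443 Y445-474 P475-513 .516-639
60 P0-30 .31-209 W210-296 W298-325 W327-336 W338-357 Y362-373 W375-417 W419-440 Y443-471 P472-509 .512-622 .624-639
100 P0-38 .39-102 .104-212 W213-347 .352-374 W375-390 W392-404 W406-419 W421-438 Y440-467 P468-506 .507-639
140 P0-99 .100-109 .111-216 W217-429 Y438-459 P465-500 .503-507 .509-639
170 P0-48 .49-114 .116-262 P263-302 .303-338 P339-428 .429-435 Y436-461 P462-499 .500-549 .551-606 .608-639
200 P3-21 P23-62 .63-91 P92-113 .114-118 .121-196 .198-210 .221-246 .254-264 P265-426 .427-432 Y434-458 P459-494 .495-639
230 .0-19 P25-59 .60-218 .220-236 .241-258 P267-424 .425-430 Y431-455 P456-489 .492-566 .568-639
260 .0-36 P37-53 .54-124 P125-131 .132-139 P140-189 .190-221 .233-245 .247-255 .257-262 .264-290 P294-353 .354-376 P377-436 .437-449 P450-487 .488-639
290 .0-38 P39-83 .84-93 P94-133 .134-140 P141-190 .196-235 .237-241 .244-272 .276-303 P304-339 .340-362 .364-368 P379-482 .483-639
```

Run:
```python
from h import *
z=np.load('w5.npz'); im=z['im']; p,f,_=cam('wrist',manip.get_obs()); c=(p,f,z['W'])
hsv=cv2.cvtColor(im,cv2.COLOR_RGB2HSV)
print('strip',[hsv[r,363].tolist() for r in (5,20,40,60,80,100,115,130)], 'rim',proj(c,[.588,.372,.12]),proj(c,[.588,.322,.12]),proj(c,[.582,.33,.12]))
print(proj(c,[.54,.33,.042]),proj(c,[.56,.33,.115]))
g=cv2.GaussianBlur(im,(3,3),0).astype(float)
for r in range(165,300,15):
    d=np.abs(np.diff(g[r,280:380],axis=0)).sum(1); pk=[(280+i,int(d[i])) for i in range(1,98) if d[i]>=d[i-1] and d[i]>d[i+1] and d[i]>12]
    print(r,pk)
# stop edges: where Y starts/ends with saturation threshold
rows=np.arange(165,235,4); L=[];Rr=[]
for r in rows:
    y=np.where((hsv[r,425:475,0]>17)&(hsv[r,425:475,0]<32)&(hsv[r,425:475,1]>140))[0]+425; L.append(y.min());Rr.append(y.max())
for nm,E,h in(('outer',Rr,.048),('inner',L,.048)):
    P=np.array([onplane(c,(u,r),h)[:2] for u,r in zip(E,rows)]); k=np.polyfit(P[:,1],P[:,0],1); print(nm,'x at y=.3',np.polyval(k,.3).round(4),'yaw',-np.degrees(k[0]).round(2))
```

```text
strip [[16, 223, 151], [15, 223, 151], [15, 221, 152], [18, 165, 102], [16, 181, 121], [15, 206, 166], [15, 206, 165], [16, 206, 168]] rim [396.89627956   8.12327864] [390.22090467 152.69336445] [378.47684619 131.17561443]
[397.58687651 130.8349031 ] [344.69137436 131.00599531]
165 [(301, 134), (339, 36)]
180 [(301, 65), (316, 32), (339, 37)]
195 [(301, 64), (328, 53), (339, 35)]
210 [(301, 73), (328, 56), (339, 22)]
225 [(302, 65), (328, 57), (338, 21)]
240 [(303, 34), (328, 61), (332, 14), (338, 119), (352, 99), (377, 48)]
255 [(281, 27), (303, 31), (329, 59), (338, 85), (353, 92), (377, 99)]
270 [(303, 53), (329, 68), (338, 85), (353, 93), (376, 98)]
285 [(289, 16), (303, 78), (329, 60), (344, 15), (347, 25), (352, 22), (362, 14), (364, 14), (366, 14), (376, 101)]
outer x at y=.3 0.586 yaw 1.09
inner x at y=.3 0.5712 yaw 1.43
```

Run:
```python
from h import *
z=np.load('w5.npz'); im=z['im']; p,f,_=cam('wrist',manip.get_obs()); c=(p,f,z['W']); print('cam',c[2][:3,3].round(3))
g=cv2.GaussianBlur(im,(1,5),0).astype(float)
def edge(r,a,b):
    d=np.abs(np.diff(g[r,a:b],axis=0)).sum(1); i=d.argmax(); 
    w=d[max(i-2,0):i+3]; return a+max(i-2,0)+.5+(w*np.arange(len(w))).sum()/w.sum()
def line(nm,rows,win,h):
    P=np.array([onplane(c,(edge(r,*win(r)),r),h)[:2] for r in rows]); k=np.polyfit(P[:,1],P[:,0],1); res=np.std(P[:,0]-np.polyval(k,P[:,1]))
    print(nm,'x(y=.25,.3)',np.polyval(k,[.25,.3]).round(4),'yaw',-np.degrees(k[0]).round(2),'std mm',(res*1e3).round(2))
line('handle L',range(170,290,3),lambda r:(296,308),.0946)
line('handle facet',range(195,290,3),lambda r:(324,333),.1010)
line('handle R',range(240,285,3),lambda r:(334,343),.0946)
line('stop outer top/bot',range(10,250,4),lambda r:(int(474-19*(r-20)/210)-5,int(474-19*(r-20)/210)+6),.03)
line('stop inner',range(10,250,4),lambda r:(int(445-14*(r-20)/210)-6,int(445-14*(r-20)/210)+5),.048)
line('box outer',range(10,250,4),lambda r:(int(513-24*(r-20)/210)-6,int(513-24*(r-20)/210)+7),.03)
# tray nuts from the side & scene
for n in('side','scene'):
    d,i2=take(n); h=cv2.cvtColor(i2,cv2.COLOR_RGB2HSV); q=[proj(d,[x,y,.006]) for x,y in((.395,-.05),(.415,.155),(.605,.135),(.585,-.07))]
    m=np.zeros(i2.shape[:2],np.uint8); cv2.fillConvexPoly(m,np.int32(q),255); y=cv2.inRange(h,(8,110,80),(32,255,255))&m
    n_,_,s,ct=cv2.connectedComponentsWithStats(y); print(n,[(ct[k].round(0).tolist(),int(s[k,4])) for k in range(1,n_) if s[k,4]>8])
    np.savez(n+'6.npz',im=i2)
```

```text
cam [0.668 0.33  0.238]
handle L x(y=.25,.3) [0.5083 0.5079] yaw 0.41 std mm 0.18
handle facet x(y=.25,.3) [0.5376 0.5368] yaw 0.86 std mm 0.06
handle R x(y=.25,.3) [0.5396 0.5375] yaw 2.44 std mm 0.21
stop outer top/bot x(y=.25,.3) [0.5801 0.5793] yaw 0.85 std mm 0.03
stop inner x(y=.25,.3) [0.5722 0.5712] yaw 1.14 std mm 0.53
box outer x(y=.25,.3) [0.6002 0.5994] yaw 0.89 std mm 0.05
side [([315.0, 249.0], 121), ([302.0, 257.0], 74), ([338.0, 256.0], 64)]
scene [([313.0, 259.0], 70), ([351.0, 259.0], 80), ([338.0, 269.0], 137)]
```

Handle yaw 0.86° matches the lightbox yaw of 0.87°, so the long side is flush. The y force could partly have been friction, so I'll take hold again and push toward the side stop with little x pressure.

```bash
python3 -m inch '[[[0,0,0.1],[0,0,0]],[[0,0,0.25],[0,0,0]],[[0,0,0.4],[0,0,0]],[[0,0,0.55],[0,0,0]],[[0,0,0.7],[0,0,0]],[[0,0,0.82],[0,0,0]],[[0,0,0.9],[0,0,0]],[[0,0,0.96],[0,0,0]],[[0,0,1],[0,0,0]],[[0,0,1],[0,0,0]]]'
python3 -m inch '[[[0,0,0],[0,0,0]],[[0,0,0],[0,0,0]],[[0,0,0],[0,0,0]],[[0,0,0],[0,0,0]],[[0,0,0],[0,0,0]],[[0,0,0],[0,0,0]],[[0,0,0],[0,0,0]],[[0,0,0],[0,0,0]],[[0,0,0],[0,0,0]],[[0,0,0],[0,0,0]]]' 0 50
python3 -c "
from h import *
o=manip.get_obs();print(o['ft_force'],o['torque'],o['position'])"
python3 -m inch '[[[0.01,0,0],[0,0,0]],[[0.015,0,0],[0,0,0]],[[0.02,0,0],[0,0,0]],[[0.025,0,0],[0,0,0]],[[0.03,0,0],[0,0,0]],[[0.035,0,0],[0,0,0]],[[0.04,0,0],[0,0,0]],[[0.04,0,0],[0,0,0]],[[0.04,0,0],[0,0,0]],[[0.04,0,0],[0,0,0]]]'
python3 -c "
from h import *
o=manip.get_obs();print(o['ft_force'],o['torque'],o['position'])"
```

```text
clock: 40.7
position: [0.5101, 0.2481, 0.0797]
ee_rot: [0.655, 0.652, -0.269, -0.27]
ft_force: [-0.1, -0.1, 0.5]
grip_width: 0.499
grasp_force: 0.0
clock: 41.7
position: [0.5104, 0.2481, 0.0804]
ee_rot: [0.655, 0.653, -0.268, -0.27]
ft_force: [-0.3, -1.5, 5.5]
grip_width: 0.243
grasp_force: 49.7
[-0.27229936 -1.50118552  5.49527948] [0.06228941 0.08459191 0.33254612] [0.51039138 0.24811339 0.08040163]
clock: 42.7
position: [0.5104, 0.2494, 0.0804]
ee_rot: [0.656, 0.652, -0.27, -0.27]
ft_force: [-1.2, -8.4, 6.6]
grip_width: 0.244
grasp_force: 49.8
[-1.22072543 -8.36452138  6.63760501] [-0.85782169  0.59067159  1.46770619] [0.51037526 0.24939457 0.08038802]
```

```bash
python3 -m inch '[[[0,-0.007,-0.007],[0,0,0]],[[0.01,-0.009,-0.009],[0,0,0]],[[0.015,-0.009,-0.009],[0,0,0]],[[0.02,-0.009,-0.009],[0,0,0]],[[0.025,-0.009,-0.009],[0,0,0]],[[0.03,-0.009,-0.009],[0,0,0]],[[0.03,-0.009,-0.009],[0,0,0]],[[0.03,-0.009,-0.009],[0,0,0]],[[0.03,-0.009,-0.009],[0,0,0]],[[0.03,-0.009,-0.009],[0,0,0]]]'
python3 -c "
from h import *
o=manip.get_obs();print(o['ft_force'],o['torque'],o['position'],R.from_quat(o['ee_rot']).as_matrix()[:,0])"
```

```text
clock: 43.7
position: [0.5103, 0.2537, 0.0808]
ee_rot: [0.655, 0.652, -0.268, -0.27]
ft_force: [-1.0, -2.9, 0.8]
grip_width: 0.245
grasp_force: 49.1
[-0.96927933 -2.87486873  0.7751696 ] [-0.29235805 -0.51501132  0.54892561] [0.5102531  0.25374896 0.08077828] [4.49501985e-03 9.99989496e-01 8.95935765e-04]
```

```bash
python3 -m inch '[[[0.005,0,0],[0,0,0]],[[0.01,0,0],[0,0,0]],[[0.015,0,0],[0,0,0]],[[0.02,0,0],[0,0,0]],[[0.025,0,0],[0,0,0]],[[0.03,0,0],[0,0,0]],[[0.03,0,0],[0,0,0]],[[0.03,0,0],[0,0,0]],[[0.03,0,0],[0,0,0]],[[0.03,0,0],[0,0,0]]]'
python3 -c "
from h import *
o=manip.get_obs();print(o['ft_force'],o['torque'],o['position'])"
```

```text
clock: 44.7
position: [0.5103, 0.2561, 0.0808]
ee_rot: [0.655, 0.652, -0.268, -0.27]
ft_force: [-2.2, -2.0, -0.3]
grip_width: 0.242
grasp_force: 49.1
[-2.15699553 -1.95072115 -0.2984248 ] [-0.26129533 -0.5016872   0.58486332] [0.51025279 0.25614355 0.08081395]
```

```bash
python3 -m inch '[[[0.005,0,0],[0,0,0]],[[0.01,0,0],[0,0,0]],[[0.015,0,0],[0,0,0]],[[0.02,0,0],[0,0,0]],[[0.025,0,0],[0,0,0]],[[0.03,0,0],[0,0,0]],[[0.035,0,0],[0,0,0]],[[0.04,0,0],[0,0,0]],[[0.04,0,0],[0,0,0]],[[0.04,0,0],[0,0,0]]]'
python3 -c "
from h import *
o=manip.get_obs();print(o['ft_force'],o['torque'],o['position'])"
```

```text
clock: 45.7
position: [0.5102, 0.2594, 0.0808]
ee_rot: [0.655, 0.652, -0.268, -0.27]
ft_force: [-2.2, -3.7, 1.1]
grip_width: 0.244
grasp_force: 49.1
[-2.20627249 -3.65363499  1.08985928] [-0.33640081 -0.42924508  0.6454729 ] [0.51023676 0.25937398 0.0808119 ]
```

Run:
```python
from h import *
z=np.load('w5.npz'); im=z['im']; p,f,_=cam('wrist',manip.get_obs()); c=(p,f,z['W'])
for u in (306,310,314,318,322):
    col=cv2.GaussianBlur(im,(3,3),0)[:,u].astype(float); d=np.abs(np.diff(col,axis=0)).sum(1)
    print(u,[(r,int(d[r]),onplane(c,(u,r+.5),.097)[1].round(4)) for r in range(100,330) if d[r]>35 and d[r]==d[r-3:r+4].max()])
s=cam('side'); i0=np.load('side0.npz')['im']; h=cv2.cvtColor(i0,cv2.COLOR_RGB2HSV)
w=cv2.inRange(h,(0,0,150),(179,70,255)); w[:,:140]=0;w[:,290:]=0;w[:250]=0;w[350:]=0
k=max(cv2.findContours(w,0,2)[0],key=cv2.contourArea)
print([(u.tolist(),onplane(s,u,.03)[:2].round(4).tolist()) for u in cv2.approxPolyDP(k,3,True)[:,0]])
y=cv2.inRange(h,(12,130,90),(30,255,255)); y[:,:150]=0;y[:,250:]=0;y[:255]=0;y[335:]=0
for k in cv2.findContours(y,0,2)[0]:
    if cv2.contourArea(k)>30: print('Y',[(u.tolist(),onplane(s,u,.048)[:2].round(4).tolist()) for u in cv2.approxPolyDP(k,2,True)[:,0]])
```

```text
306 [(176, 72, np.float64(0.3044)), (304, 62, np.float64(0.2199))]
310 [(177, 75, np.float64(0.3041)), (306, 68, np.float64(0.2199))]
314 [(178, 53, np.float64(0.3038)), (308, 71, np.float64(0.2198))]
318 [(180, 55, np.float64(0.3029)), (181, 55, np.float64(0.3024)), (308, 72, np.float64(0.2212))]
322 [(183, 57, np.float64(0.3016)), (308, 71, np.float64(0.2226))]
[([242, 259], [0.5852, 0.2141]), ([230, 263], [0.5846, 0.2492]), ([234, 266], [0.5668, 0.2448]), ([164, 290], [0.5622, 0.4367]), ([172, 295], [0.5331, 0.4248]), ([188, 323], [0.4149, 0.422]), ([176, 326], [0.4191, 0.4497]), ([159, 291], [0.5647, 0.4489]), ([154, 295], [0.5556, 0.4641]), ([180, 345], [0.3544, 0.4604]), ([182, 337], [0.3768, 0.4486]), ([275, 302], [0.3802, 0.2111])]
Y [([249, 323], [0.3247, 0.3027]), ([221, 334], [0.3231, 0.372]), ([249, 334], [0.2915, 0.3168])]
Y [([152, 295], [0.5356, 0.4714]), ([154, 302], [0.5074, 0.4742]), ([150, 310], [0.4836, 0.4904]), ([150, 334], [0.4033, 0.512]), ([172, 334], [0.3784, 0.4687])]
Y [([155, 270], [0.631, 0.4374]), ([160, 281], [0.5797, 0.4389]), ([161, 295], [0.5246, 0.4521]), ([178, 325], [0.4002, 0.448]), ([179, 318], [0.422, 0.4388]), ([164, 293], [0.5284, 0.4435]), ([164, 288], [0.5473, 0.438]), ([227, 267], [0.5494, 0.2695]), ([230, 261], [0.5699, 0.2531]), ([241, 257], [0.5718, 0.2208]), ([249, 265], [0.5285, 0.2159]), ([249, 255], [0.5695, 0.1985]), ([169, 256], [0.6728, 0.3878]), ([172, 264], [0.6341, 0.3913]), ([167, 265], [0.6364, 0.404]), ([166, 258], [0.668, 0.3974]), ([159, 259], [0.673, 0.415]), ([158, 263], [0.6568, 0.4222]), ([167, 265], [0.6364, 0.404])]
```

```bash
python3 -m inch '[[[0.005,0,0],[0,0,0]],[[0.01,0,0],[0,0,0]],[[0.015,0,0],[0,0,0]],[[0.02,0,0],[0,0,0]],[[0.025,0,0],[0,0,0]],[[0.03,0,0],[0,0,0]],[[0.035,0,0],[0,0,0]],[[0.04,0,0],[0,0,0]],[[0.04,0,0],[0,0,0]],[[0.04,0,0],[0,0,0]]]'
python3 -c "
from h import *
o=manip.get_obs();print(o['ft_force'],o['torque'],o['position'])"
```

```text
clock: 46.7
position: [0.5104, 0.2603, 0.081]
ee_rot: [0.656, 0.652, -0.27, -0.269]
ft_force: [-2.5, -11.4, 3.4]
grip_width: 0.245
grasp_force: 49.4
[ -2.51419703 -11.40701859   3.36467178] [-1.45389678  0.18277148  2.00904351] [0.51042181 0.26033342 0.08101554]
```

Real contact now: 11 N with almost no travel and little x load. A brief x press, then relax and release.

```bash
python3 -m inch '[[[-0.01,0.004,-0.008],[0,0,0]],[[-0.015,0.01,-0.014],[0,0,0]],[[-0.015,0.014,-0.018],[0,0,0]],[[-0.015,0.016,-0.02],[0,0,0]],[[-0.015,0.016,-0.02],[0,0,0]],[[-0.015,0.016,-0.02],[0,0,0]],[[-0.015,0.016,-0.02],[0,0,0]],[[-0.015,0.016,-0.02],[0,0,0]],[[-0.015,0.016,-0.02],[0,0,0]],[[-0.015,0.016,-0.02],[0,0,0]]]'
python3 -c "
from h import *
o=manip.get_obs();print(o['ft_force'],o['torque'],o['position'])"
```

```text
clock: 47.7
position: [0.5109, 0.2604, 0.0814]
ee_rot: [0.655, 0.652, -0.271, -0.271]
ft_force: [-9.3, -8.7, 3.7]
grip_width: 0.247
grasp_force: 49.0
[-9.32368876 -8.74274569  3.74362266] [-1.04296009  1.480203    1.47279898] [0.51087193 0.26035702 0.08141873]
```

```bash
python3 -m inch '[[[-0.006,-0.006,0.002],[0,0,0]],[[-0.012,-0.012,0.005],[0,0,0]],[[-0.016,-0.016,0.007],[0,0,0]],[[-0.016,-0.016,0.007],[0,0,0]],[[-0.016,-0.016,0.007],[0,0,0]],[[-0.016,-0.016,0.007],[0,0,0]],[[-0.016,-0.016,0.007],[0,0,0]],[[-0.016,-0.016,0.007],[0,0,0]],[[-0.016,-0.016,0.007],[0,0,0]],[[-0.016,-0.016,0.007],[0,0,0]]]'
python3 -m inch '[[[0,0,0],[0,0,0]],[[0,0,0],[0,0,0]],[[0,0,0],[0,0,0]],[[0,0,0],[0,0,0]],[[0,0,0],[0,0,0]],[[0,0,0],[0,0,0]],[[0,0,0],[0,0,0]],[[0,0,-0.02],[0,0,0]],[[0,0,-0.05],[0,0,0]],[[0,0,-0.1],[0,0,0]]]' 0.5
python3 -m inch '[[[0,0,-0.1],[0,0,0]],[[0,0,-0.2],[0,0,0]],[[0,0,-0.3],[0,0,0]],[[0,0,-0.4],[0,0,0]],[[0,0,-0.5],[0,0,0]],[[0,0,-0.6],[0,0,0]],[[0,0,-0.7],[0,0,0]],[[0,0,-0.8],[0,0,0]],[[0,0,-0.9],[0,0,0]],[[0,0,-0.92],[0,0,0]]]'
cat > m.py <<'E'
from h import *
c,im=take('wrist'); np.savez('w7.npz',im=im,W=c[2])
def run(im,c):
    g=cv2.GaussianBlur(im,(1,5),0).astype(float)
    def edge(r,a,b):
        d=np.abs(np.diff(g[r,a:b],axis=0)).sum(1); i=d.argmax(); w=d[max(i-2,0):i+3]; return a+max(i-2,0)+.5+(w*np.arange(len(w))).sum()/w.sum()
    def line(nm,X,ya,yb,h,hw):
        # follow a guessed world line x=X(y) at height h
        P=[]
        for y in np.linspace(ya,yb,30):
            u,v=proj(c,[X(y),y,h]); 
            if 0<=v<479: e=edge(int(round(v)),int(u)-hw,int(u)+hw+1); P.append(onplane(c,(e,round(v)),h)[:2])
        P=np.array(P)
        for _ in range(2):
            k=np.polyfit(P[:,1],P[:,0],1); r=P[:,0]-np.polyval(k,P[:,1]); P=P[abs(r)<2*r.std()+1e-5]
        print(nm,'x(.25,.3)',np.polyval(k,[.25,.3]).round(4),'yaw',-np.degrees(k[0]).round(2),'std',(r.std()*1e3).round(2),len(P))
    line('facet z.0946 (axis+11)',lambda y:.5307-.015*(y-.3),HY-.085,HY-.065+.04,.0946,5)
    line('left top z.101 (axis-4.6)',lambda y:.515-.015*(y-.3),HY-.085,HY-.065+.04,.101,6)
    line('stop outer bottom z.03',lambda y:.5793-.015*(y-.3),.26,.37,.03,6)
    line('box outer bottom z0',lambda y:.5895-.015*(y-.3),.26,.37,0,6)
    for u0 in (-.003,0,.003):
        u=int(proj(c,[.5197+u0,HY-.145+.08-.065,.097])[0]); col=cv2.GaussianBlur(im,(3,3),0)[:,u].astype(float); d=np.abs(np.diff(col,axis=0)).sum(1)
        print(u,[(r,onplane(c,(u,r+.5),.097)[1].round(4)) for r in range(100,340) if d[r]>35 and d[r]==d[r-3:r+4].max()])
z=np.load('w5.npz'); HY=.365; run(z['im'],(c[0],c[1],z['W'])); print('now'); HY=.377; run(im,c)
E
python3 m.py
```

```text
clock: 48.7
position: [0.5108, 0.2603, 0.0815]
ee_rot: [0.655, 0.653, -0.268, -0.27]
ft_force: [-4.7, 1.1, -2.3]
grip_width: 0.242
grasp_force: 49.0
clock: 49.7
position: [0.5167, 0.2599, 0.0874]
ee_rot: [0.655, 0.652, -0.269, -0.27]
ft_force: [0.5, -0.6, -1.3]
grip_width: 0.501
grasp_force: 0.0
clock: 50.7
position: [0.5692, 0.2596, 0.1401]
ee_rot: [0.655, 0.652, -0.268, -0.27]
ft_force: [0.8, -0.2, 0.3]
grip_width: 0.497
grasp_force: 0.0
facet z.0946 (axis+11) x(.25,.3) [0.5331 0.5304] yaw 3.07 std 0.96 26
left top z.101 (axis-4.6) x(.25,.3) [0.5153 0.5149] yaw 0.49 std 1.5 24
stop outer bottom z.03 x(.25,.3) [0.5801 0.5793] yaw 0.86 std 0.03 29
box outer bottom z0 x(.25,.3) [0.5902 0.5895] yaw 0.88 std 0.04 26
309 [(177, np.float64(0.304)), (306, np.float64(0.2195))]
313 [(178, np.float64(0.3037)), (307, np.float64(0.2202))]
316 [(179, np.float64(0.3034)), (308, np.float64(0.2205))]
now
facet z.0946 (axis+11) x(.25,.3) [0.5325 0.5307] yaw 2.04 std 1.09 25
left top z.101 (axis-4.6) x(.25,.3) [0.5172 0.5148] yaw 2.75 std 2.02 28
stop outer bottom z.03 x(.25,.3) [0.5798 0.579 ] yaw 0.86 std 0.03 30
box outer bottom z0 x(.25,.3) [0.5898 0.5891] yaw 0.87 std 0.08 29
310 [(175, np.float64(0.3165)), (302, np.float64(0.2324))]
314 [(176, np.float64(0.3162)), (304, np.float64(0.2324))]
317 [(178, np.float64(0.3153)), (304, np.float64(0.2334))]
```

```bash
sed -i "s/HY-.085,HY-.065+.04,/HY-.135,HY-.07,/; s/^c,im=take.*/z=np.load('w7.npz'); p_,f_,_w=cam('wrist',manip.get_obs()); c=(p_,f_,z['W']); im=z['im']/" m.py; python3 m.py | grep -v '\[('
python3 - <<'E'
from h import *
# handle end + hood check on the side camera: gap at side stop
print(manip.get_obs()['clock'])
E
```

```text
facet z.0946 (axis+11) x(.25,.3) [0.5314 0.5306] yaw 0.92 std 0.06 28
left top z.101 (axis-4.6) x(.25,.3) [0.5154 0.5151] yaw 0.37 std 0.16 29
stop outer bottom z.03 x(.25,.3) [0.5801 0.5793] yaw 0.86 std 0.03 29
box outer bottom z0 x(.25,.3) [0.5902 0.5895] yaw 0.88 std 0.04 26
now
facet z.0946 (axis+11) x(.25,.3) [0.5315 0.5306] yaw 0.98 std 0.07 27
left top z.101 (axis-4.6) x(.25,.3) [0.5155 0.5151] yaw 0.55 std 0.15 27
stop outer bottom z.03 x(.25,.3) [0.5798 0.579 ] yaw 0.86 std 0.03 30
box outer bottom z0 x(.25,.3) [0.5898 0.5891] yaw 0.87 std 0.08 29
50.75
```

Yaw matches the stop to about 0.1°. In x the board edge is at 0.5696 against the stop face at about 0.569, and y contact was felt. The tray blob areas fit four nuts. Handing in.

```bash
python3 -c "
from workcell import manip
print(manip.hand_in())"
```

```text
the job is handed in; nothing more can be done
None
```

The job is handed in at about 51 s: all four nuts are in the green tray, and the empty viewer stands upright on the lightbox, handle away from the side stop, pressed against both stops and released; I never moved the lenses, ruler or jar, and did not photograph-check the final pose or those bystanders.

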